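Clear the spare jaws out of a key machine's covered compartment

TASK

Fully loosen the three captive thumbscrews on the key machine's compartment cover, then lift the cover plate off and lay it flat, handle up, in the middle of the rubber mat. Put every clamp jaw from the compartment into the open drawer of the low drawer unit, slide the drawer fully shut, and leave the other things on the bench where they are.

Things in the scene. Friction and masses are not known exactly. Their poses are not given: they have to be found in the camera images.
- machine: Fixed grey key machine. Front: open-topped compartment, outer 184 x 192 mm (x, y), 6 mm walls up to z 79 mm; inside 144 x 180 (x, y), floor at z 15. Ledges on the -x and +x sides (z 75), slotted below for the screw feet, carry the cover flush with the walls. Motor behind (+x), 90 high. Origin: on the table under the compartment's centre, x away from the robot at yaw 0
- cover: Loose aluminium cover plate 169 x 177 x 4 mm (x, y, z), about 0.5 kg, in the recess with 1.5 mm play, carrying a bar handle and three captive thumbscrews. Origin: centre of its underside, 75 mm above the machine's origin when fitted; axes as the machine's. The screws reach 13 mm below the underside; laid on a flat surface it stands on these three feet, underside 13 mm above it
- cover_handle (a point): middle of the cover's black bar handle: round bar 10 mm thick, 76 mm long along the cover's y, above the plate's centre, axis 34 mm above the plate's underside. The cover hangs in balance from it
- drawer (a joint): how far the drawer is open, m: 0 fully shut, 0.15 fully open; about 1.5 N of friction, stays where it is left
- drawer_unit: Fixed low green drawer unit, case 200 x 190 x 85 mm (x, y, z). Origin: on the table, 70 mm in front (-x) of the case's front, on its middle line; x points into the case: the drawer opens along -x
- drawer_floor (a point): centre of the drawer's inner floor, 12 mm above the table; moves with the drawer, axes as the unit's. Inside x +-75, y +-80 mm; side walls 38 mm high, front panel 12 mm thick, up to 73 mm above the table. With the drawer open by d, the case's front lies at x = d - 75 mm: only the part nearer the front is open from above
- drawer_handle (a point): middle of the drawer's steel bar handle, along y, 90 mm long, 10 mm thick, 35 mm in front of the drawer's front panel, 50 mm above the table; moves with the drawer; axes as the unit's
- mat: black rubber mat, fixed, 210 x 220 x 4 mm (x, y, z), empty; origin: centre of its underside, on the table
- screw0 (a joint): turn of thumbscrew 0, rad: 0 tight, grows anticlockwise seen from above, stop at 3.14 (half a turn) = fully loosened. Tight, a foot under the plate grips under the ledge and holds the cover down; stiff to turn (0.04 N m), stays where it is left
- wing0 (a point): wing of steel thumbscrew 0 (at the front (-x) edge, left (+y): cover x -61, y +56 mm): a flat upright bar 26 mm long (its own x), 9 mm thick (its own y), 17 mm high, on a 24 mm disc; this point is its centre on the screw axis, 17 mm above the plate's underside (wing spans 8 to 25 mm above it). Own z up; turns with the screw
- screw1 (a joint): turn of thumbscrew 1, rad: 0 tight, grows anticlockwise seen from above, stop at 3.14 (half a turn) = fully loosened. Tight, a foot under the plate grips under the ledge and holds the cover down; stiff to turn (0.04 N m), stays where it is left
- wing1 (a point): wing of steel thumbscrew 1 (at the front (-x) edge, right (-y): cover x -61, y -56 mm): a flat upright bar 26 mm long (its own x), 9 mm thick (its own y), 17 mm high, on a 24 mm disc; this point is its centre on the screw axis, 17 mm above the plate's underside (wing spans 8 to 25 mm above it). Own z up; turns with the screw
- screw2 (a joint): turn of thumbscrew 2, rad: 0 tight, grows anticlockwise seen from above, stop at 3.14 (half a turn) = fully loosened. Tight, a foot under the plate grips under the ledge and holds the cover down; stiff to turn (0.04 N m), stays where it is left
- wing2 (a point): wing of steel thumbscrew 2 (at the rear (+x) edge, middle: cover x +61, y 0 mm): a flat upright bar 26 mm long (its own x), 9 mm thick (its own y), 17 mm high, on a 24 mm disc; this point is its centre on the screw axis, 17 mm above the plate's underside (wing spans 8 to 25 mm above it). Own z up; turns with the screw
- jaw0: loose steel clamp jaw lying in the compartment (two to four are there; absent ones read None): block 44 x 22 x 20 mm (x, y, z) with a square upright shank 12 x 12 x 18 mm (sides along x and y) in the middle of its top, 38 mm high in all, about 0.14 kg. Origin: centre of its underside; x along its length, z up through the shank
- jaw1: loose steel clamp jaw lying in the compartment (two to four are there; absent ones read None): block 44 x 22 x 20 mm (x, y, z) with a square upright shank 12 x 12 x 18 mm (sides along x and y) in the middle of its top, 38 mm high in all, about 0.14 kg. Origin: centre of its underside; x along its length, z up through the shank
- jaw2: loose steel clamp jaw lying in the compartment (two to four are there; absent ones read None): block 44 x 22 x 20 mm (x, y, z) with a square upright shank 12 x 12 x 18 mm (sides along x and y) in the middle of its top, 38 mm high in all, about 0.14 kg. Origin: centre of its underside; x along its length, z up through the shank
- jaw3: loose steel clamp jaw lying in the compartment (two to four are there; absent ones read None): block 44 x 22 x 20 mm (x, y, z) with a square upright shank 12 x 12 x 18 mm (sides along x and y) in the middle of its top, 38 mm high in all, about 0.14 kg. Origin: centre of its underside; x along its length, z up through the shank
- screwdriver: bystander, loose, to be left where it is: screwdriver lying on the table
- padlock: bystander, loose, to be left where it is: brass padlock lying on the table
- spare_wheel: bystander, loose, to be left where it is: steel cutter wheel, 60 mm across, 14 mm high
- oil: bystander, loose, to be left where it is: oil can, 48 mm across, 130 mm high
- mug: bystander, loose, to be left where it is: blue mug, 80 mm across, 90 mm high
- blanks_box: bystander, loose, to be left where it is: cardboard box 110 x 70 x 50 mm
Not all that is in view belongs to the job. Leave any pink or red look-alike of the cover alone.

How it is judged:
On the way, in this order (a step that is already met when the one before it is completed fails the run):
1. all three thumbscrews are turned anticlockwise to within 0.44 rad of their stops, while the cover is still in its place (value of joint each of screw0, screw1, screw2 above 2.7 rad and z of cover in the frame of machine below 0.083 m and horizontal distance between cover and machine below 0.012 m), for 0.2 s.
2. the cover is lifted off the machine and lies flat on the mat, handle up (horizontal distance between cover and mat below 0.045 m and angle between cover's own z axis and vertical below 0.1 rad and height (world z) of cover below 0.03 m), for 0.2 s.
At the end, for the whole second after the job is handed in: All three thumbscrews are loosened (joint above 2.7 rad); the cover lies still and flat (within 0.1 rad), handle up, on the mat, its centre within 45 mm of the mat's centre; every jaw present lies still inside the drawer; the drawer is shut to within 8 mm (all of step 2 and value of joint each of screw0, screw1, screw2 above 2.7 rad and linear speed of cover below 0.02 m/s and value of joint drawer below 0.008 m and x of jaw0 in the frame of drawer_floor between -0.078 and 0.078 m and y of jaw0 in the frame of drawer_floor between -0.083 and 0.083 m and z of jaw0 in the frame of drawer_floor between -0.006 and 0.045 m and linear speed of each of jaw0, jaw1, jaw2, jaw3 below 0.03 m/s and x of jaw1 in the frame of drawer_floor between -0.078 and 0.078 m and y of jaw1 in the frame of drawer_floor between -0.083 and 0.083 m and z of jaw1 in the frame of drawer_floor between -0.006 and 0.045 m and x of jaw2 in the frame of drawer_floor between -0.078 and 0.078 m and y of jaw2 in the frame of drawer_floor between -0.083 and 0.083 m and z of jaw2 in the frame of drawer_floor between -0.006 and 0.045 m and x of jaw3 in the frame of drawer_floor between -0.078 and 0.078 m and y of jaw3 in the frame of drawer_floor between -0.083 and 0.083 m and z of jaw3 in the frame of drawer_floor between -0.006 and 0.045 m); the robot touches nothing.
It fails at once if a bystander (screwdriver, padlock, cutter wheel, oil can, mug or cardboard box) is moved more than 50 mm (distance of any of screwdriver, padlock, spare_wheel, oil, mug, blanks_box from where it was at the start of the episode above 0.05 m).
Of jaw0, jaw1, jaw2, jaw3 only 2 to 4 are there at a start; the rules pass over those that are not, and their reading is None.
At some moment in a run one of jaw0, jaw1, jaw2, jaw3 may be knocked a few centimetres aside while the robot is not near it.
Once in a run the grip may slacken for a moment while it holds something.
It also fails if it takes over 210 s, if anything falls off the work surface, if the arm or the gripper's body presses on something with over 40 N, if the wrist force passes 120 N, or if a joint passes its speed limit or range.

ROBOT

A 7-joint arm with a two-finger parallel gripper is mounted at the origin on the work surface. World frame = base frame: x ahead of the robot, y to its left, z up, the work surface at z = 0. Lengths are in m, angles in rad, forces in N, time in s.
With the tool pointing down it reaches from about 0.425 to 0.8 m from the base axis. Payload 8.3 kg.
Tool frame: the origin (TCP) lies at the very end of the fingers, on their centre line; the grasp point (between the pads) lies behind it (grip_depth is the z of the grasp point in the tool frame, in m); z points along the fingers, y is the direction in which the jaws open and shut (so a half turn about z gives the same grasp; the last joint's range is limited). The gripper opens to 85 mm and grips with 20 to 120 N. Pads are 22 mm wide; open, the fingers measure 114 mm over their backs; the gripper's body (76 mm by 85 mm) begins 54 mm behind the grasp point. The pads swing forward as they close: fully open they stand 13 mm farther back than shut.
Start: joints at [1.154, 0.383, 0.016, 1.37, -0.006, 1.388, -0.046], TCP at [0.217, -0.586, 0.231] pointing down, gripper open.
Joint ranges: [-2.95, 2.95], [-0.25, 2.06], [-1.52, 1.56], [0.18, 2.33], [-1.44, 4.58], [0.02, 2.06], [-3.01, 3.01]. Speed limits (rad/s): [2.39, 2.39, 3.01, 3.01, 3.14, 3.14, 3.14].

INTERFACE

Orientations are given as a 3x3 rotation matrix whose columns are the frame's x, y, z axes.
In Python, from bench import get_obs, capture, job_done, grip_depth gives the robot as it stands. The module is installed in compiled form; this text tells all that it offers.
- The arm moves only by the tool move_arm, never from a script. Its argument "increments" is a list of rows, each a list of 3 entries, a list of its own where there are three numbers: the shift along the world's x, y, z in m, then the turn, a rotation vector about the world's x, y, z in rad, then the opening, from -1 (shut) to 1 (fully open). In form: [[[dx, dy, dz], [rx, ry, rz], fingers], ...]. A call has 1 to 12 rows; each row shifts and turns the pose as measured when the row begins; what a row does not reach is not made up. A row lasts 1/12 s, in which the tool goes at most 41.7 mm and 7.16 degrees, less where a joint would pass 70% of its speed; a pose out of reach is approached as far as the arm can. A call with a gripper value outside its range is refused whole. The fingers move at their own pace and stop on an object; "newtons" is the grip in N (left out, the last holds). Time passes only in rows, so rows that do not move let the fingers close. It gives the time, the measured TCP pose, the force and the opening at its end, in the units of the state.
- get_obs(): the state, without advancing time (a new reading comes with each control period).
- capture(name): name is "side" or "top"; returns a dict with "image" (420x560x3 uint8, blue, green, red), "range_z" (420x560 float32, m along the optical axis (not along the pixel's ray), 0 where there is no reading), "mtx" (3x3 intrinsics, pixels), "dist" ([k1, k2, p1, p2, k3] as OpenCV has them; the pictures are not rectified), "world_to_cam" (4x4, takes a point from world to camera coordinates). Camera axes: x right, y up, looking along -z (the intrinsics and any distortion apply to the point x, -y, -z); pixel columns grow to the right and rows downward; lengths in m; the calibration is good to about 2 mm. A picture is of the moment at which its call begins.
- job_done(): hands the job in, once; it reports no verdict.
The state is a dict: "time": time; "joints": joint angles; "dq": joint speeds; "tau": joint torques, N m; "position": TCP position; "ee_rot": TCP orientation; "ft_force": force on the tool from outside, world axes, zero at the start; "ft_torque": the same for the moment, N m; "width": opening from 0.0 (shut) to 1.0 (fully open).
Only numpy, scipy, OpenCV 4.12 (cv2) and the standard library are available. Lean on these libraries where they do the work, as an engineer would, in place of code of your own. Each camera call takes 0.05 s, during which the arm holds its last target. There are 200 camera calls.

## Working session

There is one attempt and no reset: what is moved stays moved. The work goes in short steps, Python scripts to look and compute and a tool call to move; the robot and the scene stay as the last step left them, time stands still between calls to the robot, and variables do not carry over. Pictures are saved under pics/ and viewed, on a budget of 14 in all, crops included, one or two more only if the job needs it, and the job is handed in when it is done.

Besides the shell and the picture viewer there is one more tool, called after ">>>" as name(argument=value, ...), one argument or row to a line, values as JSON. move_arm: Moves the arm, as the interface text tells. Its arguments: {"type":"object","properties":{"increments":{"type":"array","items":{"type":"array"}},"newtons":{"type":"number"}},"required":["increments"]}

```bash
mkdir -p pics; cat > h.py <<'E'
import numpy as np, cv2
from bench import get_obs, capture, job_done, grip_depth
def snap(n,f=None):
    c=capture(n)
    if f: cv2.imwrite('pics/'+f,c['image'])
    return c
def cloud(c):
    """world xyz per pixel from range_z (420x560x3), nan where none"""
    h,w=c['range_z'].shape
    u,v=np.meshgrid(np.arange(w),np.arange(h))
    p=cv2.undistortPoints(np.stack([u,v],-1).reshape(-1,1,2).astype(np.float64),c['mtx'],np.array(c['dist'],float)).reshape(h,w,2)
    z=c['range_z'].astype(float); z[z==0]=np.nan
    P=np.stack([p[...,0]*z,-p[...,1]*z,-z],-1)
    M=np.linalg.inv(c['world_to_cam'])
    return P@M[:3,:3].T+M[:3,3]
def proj(c,X):
    M=np.array(c['world_to_cam']); P=np.atleast_2d(X)@M[:3,:3].T+M[:3,3]
    P=P*[1,-1,-1]
    return cv2.projectPoints(P,np.zeros(3),np.zeros(3),c['mtx'],np.array(c['dist'],float))[0][:,0]
E
python3 - <<'E'
from h import *
o=get_obs(); print(o,grip_depth)
for n in('top','side'):
    c=snap(n,n+'0.png'); M=np.linalg.inv(c['world_to_cam']); print(n,M[:3,3],-M[:3,2],c['mtx'][0,0],np.ravel(c['dist']))
E
```

```text
{'time': 0.0, 'joints': array([ 1.15409804,  0.3842421 ,  0.01636624,  1.37115649, -0.00630298,
        1.38821307, -0.04647498]), 'dq': array([-6.94811017e-04, -4.73905463e-05,  1.81214933e-03,  8.43362048e-04,
        7.97961459e-04, -1.35247078e-03, -1.49544345e-05]), 'tau': array([ 1.91149738e-04, -6.27589917e+01,  8.44363645e-01, -3.71817899e+01,
        1.64888974e-02,  1.40171484e-02,  6.43745622e-06]), 'position': array([ 0.2164019 , -0.58579836,  0.2302753 ]), 'ee_rot': array([[ 9.38030457e-01,  3.46552097e-01, -7.11061493e-04],
       [ 3.46552825e-01, -9.38028659e-01,  1.83709007e-03],
       [-3.03486414e-05, -1.96966681e-03, -9.99998060e-01]]), 'ft_force': array([-0.37983839,  0.39717176, -0.5344479 ]), 'ft_torque': array([ 0.01171267, -0.04712586, -0.00299626]), 'width': 1.0038414019831914} -0.0187
top [ 0.18815833 -0.00471631  1.29373418] [ 0.17509179  0.02082152 -0.98433192] 418.4642893351471 [0.02545525 0.         0.         0.         0.        ]
side [-0.19008494 -1.20649862  0.90477397] [ 0.39060687  0.77182626 -0.50170759] 510.10412497371465 [0.00865295 0.         0.         0.         0.        ]
```

View pics/top0.png

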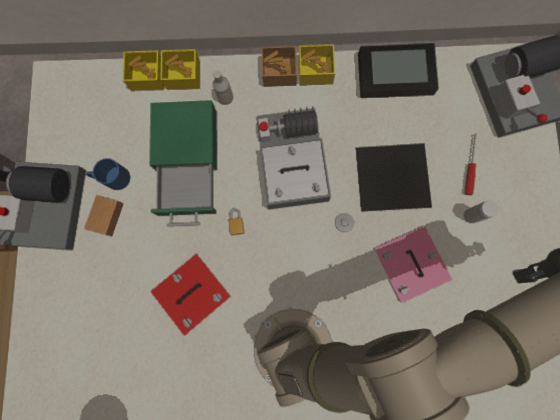

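View pics/side0.png

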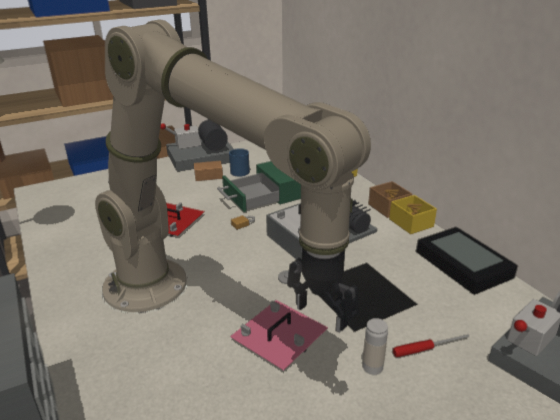

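The top view shows the machine with its cover at about (293,175), the mat at (393,177), and the drawer unit at (185,160) with its drawer open and the handle at (183,220). Bystanders are the padlock (236,222), wheel (344,222), mug (110,174), box (103,215), oil can (near 480,212 or 222,90) and screwdriver (470,180). The pink and red covers are decoys.

```bash
cat > m.py <<'E'
from h import *
c=snap('top'); P=cloud(c); z=P[...,2]; hsv=cv2.cvtColor(c['image'],cv2.COLOR_BGR2HSV)
def box(mask,roi,name):
    m=np.zeros(z.shape,bool); x0,y0,x1,y1=roi; m[y0:y1,x0:x1]=mask[y0:y1,x0:x1]
    Q=P[m]; r=cv2.minAreaRect((Q[:,:2]*1000).astype(np.float32)); print(name,m.sum(),'z',np.nanmedian(Q[:,2]).round(4),'c',np.round(r[0],1),'size',np.round(r[1],1),'ang',round(r[2],2),'mean',Q.mean(0).round(4))
    return Q
band=lambda a,b:(z>a)&(z<b)
box(band(.072,.085),(255,132,335,212),'cover+rim')
box(band(.0005,.012)&(hsv[...,2]<50),(350,138,436,215),'mat')
g=(hsv[...,0]>50)&(hsv[...,0]<90)&(hsv[...,1]>100)
box(g&band(.078,.092),(140,95,225,175),'case')
box(g&band(.06,.08),(140,175,225,225),'front panel')
box(band(.04,.06)&~g,(160,205,210,230),'handle')
# wings, handle on cover
m=np.zeros(z.shape,np.uint8); m[140:212,258:332]=band(.09,.13)[140:212,258:332]
n,l,s,_=cv2.connectedComponentsWithStats(m)
for i in range(1,n):
    if s[i,4]>6: 
        Q=P[l==i]; r=cv2.minAreaRect((Q[:,:2]*1000).astype(np.float32)); print(s[i],Q.mean(0).round(4),np.nanmax(Q[:,2]).round(3),np.round(r[1],1),round(r[2],1))
cv2.imwrite('pics/crop1.png',cv2.resize(c['image'][90:240,140:340],None,fx=4,fy=4,interpolation=cv2.INTER_CUBIC))
E
python3 m.py
```

```text
cover+rim 3503 z 0.0799 c [539.1 -17.6] size [216.9 191.8] ang 6.02 mean [ 0.5219 -0.0196  0.0798]
mat 4087 z 0.0052 c [ 512.8 -327.8] size [203.8 215.6] ang 1.54 mean [ 0.5118 -0.3281  0.0053]
case 1468 z 0.0859 c [652.3 322.4] size [186.5 195.2] ang 89.79 mean [0.6618 0.335  0.0859]
front panel 0 z nan c [0. 0.] size [0. 0.] ang 0.0 mean [nan nan nan]
handle 239 z 0.054 c [391.6 317.2] size [ 41.6 147.5] ang 0.17 mean [0.3902 0.3202 0.0533]
[290 145   5  10  30] [ 0.5825 -0.0129  0.1003] 0.106 [25.6  8.7] 17.7
[281 165  29   8 106] [ 0.5221 -0.0199  0.1123] 0.119 [10.5 83.7] 5.6
[313 182   6   9  31] [ 0.4684 -0.0804  0.1   ] 0.107 [24.9 11.6] 26.0
[277 187   4   9  28] [0.4564 0.0299 0.1015] 0.105 [ 8.7 24.4] 89.1
  return np.nanmean(a, axis, out=out, keepdims=keepdims)
m.py:5: RuntimeWarning: Mean of empty slice.
  Q=P[m]; r=cv2.minAreaRect((Q[:,:2]*1000).astype(np.float32)); print(name,m.sum(),'z',np.nanmedian(Q[:,2]).round(4),'c',np.round(r[0],1),'size',np.round(r[1],1),'ang',round(r[2],2),'mean',Q.mean(0).round(4))
  ret = um.true_divide(
```

View pics/crop1.png

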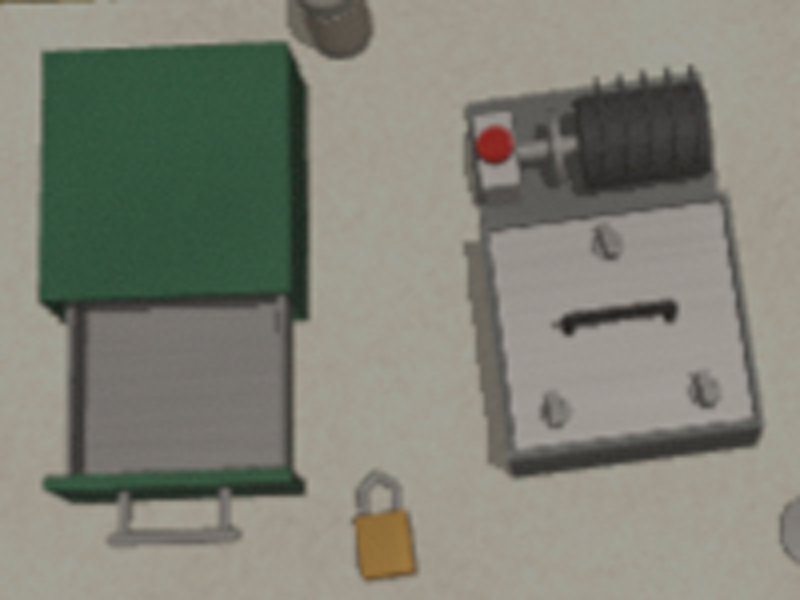

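>>> move_arm(
  increments=[
    [[0.018, 0.036, 0], [0, 0, 0.008], -0.45],
    [[0.018, 0.036, 0], [0, 0, 0.008], -0.45],
    [[0.018, 0.036, 0], [0, 0, 0.008], -0.45],
    [[0.018, 0.036, 0], [0, 0, 0.008], -0.45],
    [[0.018, 0.036, 0], [0, 0, 0.008], -0.45],
    [[0.018, 0.036, 0], [0, 0, 0.008], -0.45],
    [[0.018, 0.036, 0], [0, 0, 0.008], -0.45],
    [[0.018, 0.036, 0], [0, 0, 0.008], -0.45],
    [[0.018, 0.036, 0], [0, 0, 0.008], -0.45],
    [[0.018, 0.036, 0], [0, 0, 0.008], -0.45],
    [[0.018, 0.036, 0], [0, 0, 0.008], -0.45],
    [[0.018, 0.036, 0], [0, 0, 0.008], -0.45],
  ],
)

```text
time: 1.15
position: [0.4254, -0.1429, 0.2249]
ee_rot: [[0.907, 0.422, -0.01], [0.422, -0.907, 0.001], [-0.008, -0.005, -1.0]]
ft_force: [1.7, -0.1, 0.6]
width: 0.28
```

```bash
cat >> h.py <<'E'
def st():
    o=get_obs(); R=o['ee_rot']; 
    print('t',round(o['time'],2),'pos',o['position'].round(4),'yaw',np.degrees(np.arctan2(R[1,0],R[0,0])).round(2),'tilt(zx,zy)',R[:2,2].round(4),'q7',o['joints'][6].round(2),'F',o['ft_force'].round(1),'w',round(o['width'],3))
    return o
E
python3 -c "
from h import *
o=st();print(o['joints'].round(2))"
```

```text
t 1.15 pos [ 0.4254 -0.1429  0.2249] yaw 24.94 tilt(zx,zy) [-0.0096  0.001 ] q7 -0.89 F [ 1.7 -0.1  0.6] w 0.28
[ 0.63  0.03 -0.38  1.81  0.01  1.31 -0.89]
```

>>> move_arm(
  increments=[
    [[0.021, 0.031, -0.02], [0, -0.005, 0.01], -0.5],
    [[0.02, 0.03, -0.03], [0, -0.005, 0.01], -0.5],
    [[0, 0, -0.03], [0, 0, 0], -0.5],
    [[0, 0, -0.01], [0, 0, 0], -0.5],
    [[0, 0, 0], [0, 0, 0], -0.5],
  ],
)

```text
time: 1.57
position: [0.4678, -0.072, 0.1386]
ee_rot: [[0.89, 0.457, 0.009], [0.457, -0.89, 0.003], [0.009, 0.001, -1.0]]
ft_force: [-0.3, 0.3, -0.1]
width: 0.25
```

```bash
cat > w.py <<'E'
from h import *
import sys
st()
c=snap('top'); P=cloud(c); z=P[...,2]
for nm,(x,y) in dict(w0=(.456,.03),w1=(.4675,-.081),w2=(.583,-.0135)).items():
    m=(np.hypot(P[...,0]-x,P[...,1]-y)<.018)&(z>.088)&(z<.112); Q=P[m]
    if len(Q)<8: print(nm,'hidden');continue
    d=Q[:,:2]-Q[:,:2].mean(0); w,v=np.linalg.eigh(d.T@d); a=v[:,1]
    print(nm,len(Q),Q.mean(0).round(4),'yaw',np.degrees(np.arctan(a[1]/a[0])).round(1),'ratio',(w[1]/w[0]).round(1))
E
python3 w.py
```

```text
t 1.57 pos [ 0.4678 -0.072   0.1386] yaw 27.18 tilt(zx,zy) [0.0087 0.0031] q7 -1.07 F [-0.3  0.3 -0.1] w 0.25
w0 28 [0.4559 0.0296 0.1003] yaw 8.9 ratio 10.4
w1 hidden
w2 34 [ 0.582  -0.013   0.0991] yaw 16.5 ratio 7.1
```

>>> move_arm(
  increments=[
    [[0, -0.009, -0.005], [-0.003, 0.008, 0], -0.5],
    [[0, 0, -0.015], [0, 0, 0], -0.5],
    [[0, 0, 0], [0, 0, 0], -0.5],
  ],
)

```text
time: 1.87
position: [0.4686, -0.0849, 0.1209]
ee_rot: [[0.891, 0.454, 0.002], [0.454, -0.891, -0.003], [0.001, 0.003, -1.0]]
ft_force: [-0.4, 0.5, -0.4]
width: 0.248
```

```bash
python3 -c "
from h import *
st();snap('side')
c=snap('side');cv2.imwrite('pics/s2.png',cv2.resize(c['image'][160:290,240:420],None,fx=4,fy=4))"
```

```text
t 1.87 pos [ 0.4686 -0.0849  0.1209] yaw 26.99 tilt(zx,zy) [ 0.0024 -0.0026] q7 -1.07 F [-0.4  0.5 -0.4] w 0.248
```

View pics/s2.png

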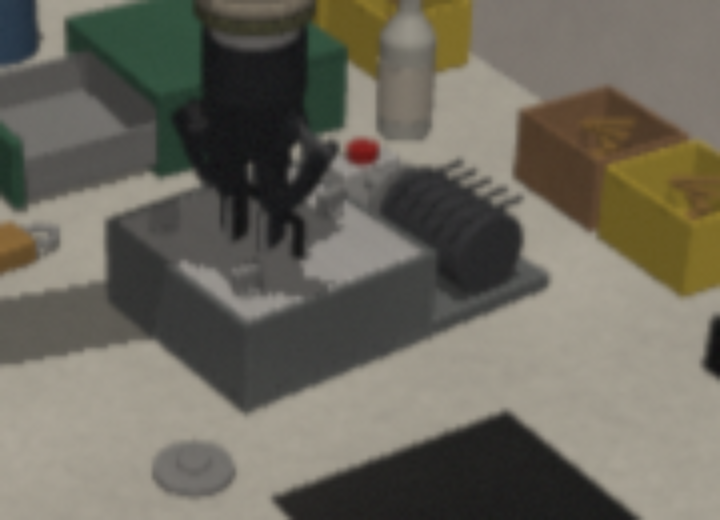

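The fingers sit above wing1, at about (250,235) in the crop. They look aligned, so I'm going down and closing.

>>> move_arm(
  increments=[
    [[-0.001, 0.002, -0.01], [0, 0, 0], -0.5],
    [[0, 0, -0.012], [0, 0, 0], -0.5],
    [[0, 0, -0.006], [0, 0, 0], -0.5],
    [[0, 0, 0], [0, 0, 0], -0.5],
  ],
  newtons=40,
)

```text
time: 2.3
position: [0.4713, -0.0844, 0.0972]
ee_rot: [[0.892, 0.451, 0.012], [0.451, -0.892, -0.005], [0.009, 0.01, -1.0]]
ft_force: [0.8, 1.8, -0.2]
width: 0.249
```

```bash
python3 -c "
from h import *
st()"
```

```text
t 2.3 pos [ 0.4713 -0.0844  0.0972] yaw 26.81 tilt(zx,zy) [ 0.0121 -0.0048] q7 -1.09 F [ 0.8  1.8 -0.2] w 0.249
```

>>> move_arm(
  increments=[
    [[-0.004, 0.003, 0], [-0.005, 0.012, 0], -0.5],
    [[0, 0, -0.006], [0, 0, 0], -0.5],
    [[0, 0, -0.005], [0, 0, 0], -0.5],
    [[0, 0, 0], [0, 0, 0], -0.5],
  ],
)

```text
time: 2.63
position: [0.4674, -0.0814, 0.0864]
ee_rot: [[0.892, 0.451, 0.0], [0.451, -0.892, -0.011], [-0.005, 0.01, -1.0]]
ft_force: [-0.7, -0.6, 0.1]
width: 0.25
```

```bash
python3 -c "
from h import *
st()"
```

```text
t 2.63 pos [ 0.4674 -0.0814  0.0864] yaw 26.82 tilt(zx,zy) [ 0.0002 -0.0115] q7 -1.11 F [-0.7 -0.6  0.1] w 0.25
```

Well placed. Closing and beginning to turn.

>>> move_arm(
  increments=[
    [[0, 0, 0], [0.011, 0, 0], -1],
    [[0, 0, 0], [0, 0, 0], -1],
    [[0, 0, 0], [0, 0, 0], -1],
    [[0, 0, 0], [0, 0, 0], -1],
    [[0, 0, 0], [0, 0, 0], -1],
    [[0, 0, 0], [0, 0, 0.06], -1],
    [[0, 0, 0], [0, 0, 0.1], -1],
    [[0, 0, 0], [0, 0, 0.1], -1],
    [[0, 0, 0], [0, 0, 0.1], -1],
    [[0, 0, 0], [0, 0, 0.1], -1],
    [[0, 0, 0], [0, 0, 0.1], -1],
    [[0, 0, 0], [0, 0, 0], -1],
  ],
  newtons=40,
)

```text
time: 3.63
position: [0.4677, -0.0815, 0.0865]
ee_rot: [[0.495, 0.869, 0.0], [0.869, -0.495, 0.001], [0.001, -0.0, -1.0]]
ft_force: [0.3, 0.4, -1.1]
width: 0.09
```

```bash
python3 -c "
from h import *
o=st();print(o['ft_torque'])"
```

```text
t 3.63 pos [ 0.4677 -0.0815  0.0865] yaw 60.36 tilt(zx,zy) [0.0003 0.0012] q7 -0.53 F [ 0.3  0.4 -1.1] w 0.09
[0.18116915 0.04091742 0.06015611]
```

>>> move_arm(
  increments=[
    [[0, 0, 0], [0, 0, 0.12], -1],
    [[0, 0, 0], [0, 0, 0.12], -1],
    [[0, 0, 0], [0, 0, 0.12], -1],
    [[0, 0, 0], [0, 0, 0.12], -1],
    [[0, 0, 0], [0, 0, 0.12], -1],
    [[0, 0, 0], [0, 0, 0.12], -1],
    [[0, 0, 0], [0, 0, 0.12], -1],
    [[0, 0, 0], [0, 0, 0.12], -1],
    [[0, 0, 0], [0, 0, 0.12], -1],
    [[0, 0, 0], [0, 0, 0.12], -1],
    [[0, 0, 0], [0, 0, 0.12], -1],
    [[0, 0, 0], [0, 0, 0.12], -1],
  ],
)

```text
time: 4.63
position: [0.4685, -0.0814, 0.0865]
ee_rot: [[-0.808, 0.589, 0.0], [0.589, 0.808, 0.002], [0.001, 0.002, -1.0]]
ft_force: [0.4, 1.2, -2.1]
width: 0.093
```

```bash
python3 -c "
from h import *
o=st();print(o['ft_torque'])"
```

```text
t 4.63 pos [ 0.4685 -0.0814  0.0865] yaw 143.94 tilt(zx,zy) [0.0002 0.0022] q7 0.86 F [ 0.4  1.2 -2.1] w 0.093
[ 0.16576631 -0.06729997 -0.05307371]
```

>>> move_arm(
  increments=[
    [[0, 0, 0], [0, 0, 0.12], -1],
    [[0, 0, 0], [0, 0, 0.12], -1],
    [[0, 0, 0], [0, 0, 0.12], -1],
    [[0, 0, 0], [0, 0, 0.12], -1],
    [[0, 0, 0], [0, 0, 0.12], -1],
    [[0, 0, 0], [0, 0, 0.12], -1],
    [[0, 0, 0], [0, 0, 0.12], -1],
    [[0, 0, 0], [0, 0, 0.1], -1],
    [[0, 0, 0], [0, 0, 0.05], -1],
    [[0, 0, 0], [0, 0, 0], -1],
  ],
)

```text
time: 5.47
position: [0.4701, -0.0822, 0.0869]
ee_rot: [[-0.933, -0.359, 0.001], [-0.359, 0.933, 0.005], [-0.003, 0.004, -1.0]]
ft_force: [0.2, 4.1, 1.6]
width: 0.092
```

```bash
python3 -c "
from h import *
o=st();print(o['ft_torque'])"
```

```text
t 5.47 pos [ 0.4701 -0.0822  0.0869] yaw -158.96 tilt(zx,zy) [0.0014 0.0053] q7 1.8 F [0.2 4.1 1.6] w 0.092
[ 0.82265979  0.17245123 -2.35632084]
```

>>> move_arm(
  increments=[
    [[0, 0, 0], [0, 0, -0.04], -0.5],
    [[0, 0, 0], [0, 0, 0], -0.5],
    [[0, 0, 0.01], [0, 0, 0], -0.5],
    [[0, 0, 0.02], [0, 0, 0], -0.5],
    [[0, 0, 0.01], [0, 0, -0.12], -0.5],
    [[0, 0.011, 0], [0, 0, -0.12], -0.5],
    [[-0.002, 0.011, 0], [0, 0, -0.12], -0.5],
    [[-0.002, 0.011, 0], [0, 0, -0.12], -0.5],
    [[-0.002, 0.011, 0], [0, 0, -0.12], -0.5],
    [[-0.002, 0.011, 0], [0, 0, -0.12], -0.5],
    [[-0.002, 0.011, 0], [0, 0, -0.12], -0.5],
    [[-0.002, 0.011, 0], [0, 0, -0.12], -0.5],
  ],
)

```text
time: 6.47
position: [0.4595, -0.0062, 0.1364]
ee_rot: [[-0.778, 0.628, 0.009], [0.628, 0.778, -0.006], [-0.011, 0.002, -1.0]]
ft_force: [0.1, 0.2, -0.0]
width: 0.248
```

>>> move_arm(
  increments=[
    [[-0.001, 0.011, 0], [0, 0, -0.12], -0.5],
    [[-0.001, 0.01, 0], [0, 0, -0.12], -0.5],
    [[0, 0, 0], [0, 0, -0.12], -0.5],
    [[0, 0, 0], [0, 0, -0.12], -0.5],
    [[0, 0, 0], [0, 0, -0.12], -0.5],
    [[0, 0, 0], [0, 0, -0.12], -0.5],
    [[0, 0, 0], [0, 0, -0.12], -0.5],
    [[0, 0, 0], [0, 0, -0.12], -0.5],
    [[0, 0, 0], [0, 0, -0.12], -0.5],
    [[0, 0, 0], [0, 0, -0.12], -0.5],
    [[0, 0, 0], [0, 0, -0.12], -0.5],
    [[0, 0, 0], [0, 0, -0.12], -0.5],
  ],
)

```text
time: 7.47
position: [0.4585, 0.0212, 0.1479]
ee_rot: [[0.57, 0.821, -0.002], [0.821, -0.57, -0.021], [-0.018, 0.011, -1.0]]
ft_force: [0.5, -0.6, -1.2]
width: 0.251
```

```bash
python3 w.py
```

```text
t 7.47 pos [0.4585 0.0212 0.1479] yaw 55.22 tilt(zx,zy) [-0.0017 -0.0212] q7 -0.84 F [ 0.5 -0.6 -1.2] w 0.251
w0 hidden
w1 33 [ 0.466  -0.0823  0.0993] yaw 3.6 ratio 8.0
w2 hidden
```

>>> move_arm(
  increments=[
    [[0, 0.002, 0], [0.01, 0, -0.12], -0.5],
    [[0, 0.002, -0.005], [0.01, 0, -0.12], -0.5],
    [[0, 0.002, -0.005], [0, 0, -0.12], -0.5],
    [[0, 0.002, -0.005], [0, 0, -0.12], -0.5],
    [[0, 0, -0.005], [0, 0, -0.12], -0.5],
    [[0, 0, -0.005], [0, 0, -0.12], -0.5],
    [[0, 0, 0], [0, 0, -0.05], -0.5],
    [[0, 0, 0], [0, 0, 0], -0.5],
  ],
)

```text
time: 8.18
position: [0.46, 0.0305, 0.128]
ee_rot: [[0.983, 0.181, 0.001], [0.181, -0.983, -0.003], [0.001, 0.003, -1.0]]
ft_force: [-0.1, -0.0, -0.2]
width: 0.249
```

```bash
python3 w.py; python3 -c "
from h import *
c=snap('side');cv2.imwrite('pics/s3.png',cv2.resize(c['image'][190:270,260:360],None,fx=7,fy=7,interpolation=cv2.INTER_CUBIC))
c=snap('top');cv2.imwrite('pics/t3.png',cv2.resize(c['image'][130:220,255:340],None,fx=6,fy=6,interpolation=cv2.INTER_CUBIC))"
```

```text
t 8.18 pos [0.46   0.0305 0.128 ] yaw 10.42 tilt(zx,zy) [ 0.0012 -0.0032] q7 -1.62 F [-0.1 -0.  -0.2] w 0.249
w0 hidden
w1 32 [ 0.4665 -0.0824  0.0996] yaw 5.7 ratio 7.6
w2 hidden
```

View pics/s3.png

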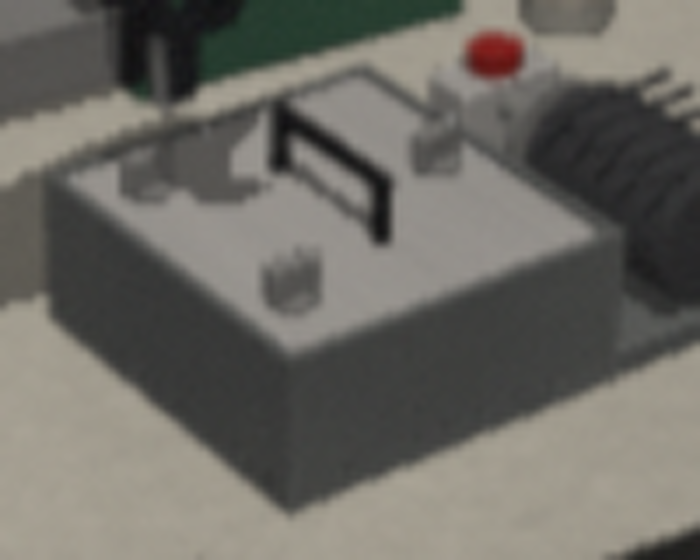

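View pics/t3.png

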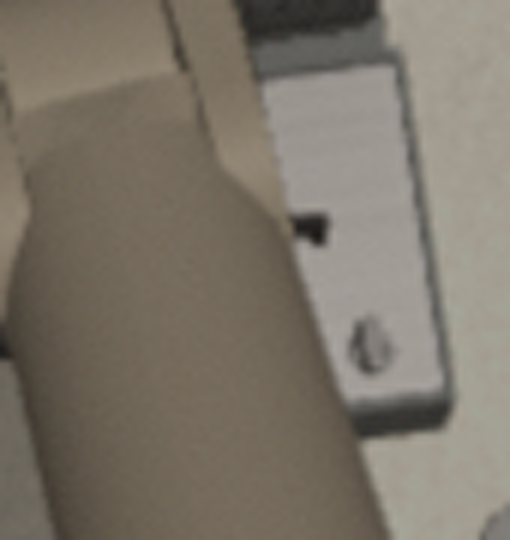

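Wing1, at (370,345) in the top crop, now lies along the cover's x axis. The stop is therefore at yaw ≈186°, and the torque rise I felt fits that. Next is wing0.

>>> move_arm(
  increments=[
    [[-0.003, 0, -0.01], [0, 0, -0.05], -0.5],
    [[0, 0, -0.014], [0, 0, 0], -0.5],
    [[0, 0, -0.01], [0, 0, 0], -0.5],
    [[0, 0, 0], [0, 0, 0], -0.5],
  ],
)

```text
time: 8.67
position: [0.4585, 0.0302, 0.0948]
ee_rot: [[0.99, 0.143, 0.006], [0.143, -0.99, -0.004], [0.005, 0.005, -1.0]]
ft_force: [0.4, -0.2, -0.7]
width: 0.253
```

```bash
python3 -c "
from h import *
st()"
```

```text
t 8.67 pos [0.4585 0.0302 0.0948] yaw 8.2 tilt(zx,zy) [ 0.0056 -0.0038] q7 -1.69 F [ 0.4 -0.2 -0.7] w 0.253
```

>>> move_arm(
  increments=[
    [[-0.003, 0, -0.006], [0.004, 0.006, 0], -0.5],
    [[0, 0, -0.002], [0, 0, 0], -0.5],
    [[0, 0, 0], [0, 0, 0], -1],
    [[0, 0, 0], [0, 0, 0], -1],
    [[0, 0, 0], [0, 0, 0], -1],
    [[0, 0, 0], [0, 0, 0], -1],
    [[0, 0, 0], [0, 0, 0], -1],
    [[0, 0, 0], [0, 0, 0.1], -1],
    [[0, 0, 0], [0, 0, 0.12], -1],
    [[0, 0, 0], [0, 0, 0.12], -1],
    [[0, 0, 0], [0, 0, 0.12], -1],
    [[0, 0, 0], [0, 0, 0.12], -1],
  ],
)

```text
time: 9.67
position: [0.4555, 0.0303, 0.0872]
ee_rot: [[0.735, 0.678, -0.001], [0.678, -0.735, 0.0], [-0.001, -0.001, -1.0]]
ft_force: [1.6, 0.6, -3.5]
width: 0.09
```

```bash
python3 -c "
from h import *
o=st();print(o['ft_torque'])"
```

```text
t 9.67 pos [0.4555 0.0303 0.0872] yaw 42.73 tilt(zx,zy) [-0.001   0.0003] q7 -1.11 F [ 1.6  0.6 -3.5] w 0.09
[-1.56237737e-05 -1.38685881e-01 -1.16202955e-01]
```

>>> move_arm(
  increments=[
    [[0, 0, 0], [0, 0, 0.12], -1],
    [[0, 0, 0], [0, 0, 0.12], -1],
    [[0, 0, 0], [0, 0, 0.12], -1],
    [[0, 0, 0], [0, 0, 0.12], -1],
    [[0, 0, 0], [0, 0, 0.12], -1],
    [[0, 0, 0], [0, 0, 0.12], -1],
    [[0, 0, 0], [0, 0, 0.12], -1],
    [[0, 0, 0], [0, 0, 0.12], -1],
    [[0, 0, 0], [0, 0, 0.12], -1],
    [[0, 0, 0], [0, 0, 0.12], -1],
    [[0, 0, 0], [0, 0, 0.12], -1],
    [[0, 0, 0], [0, 0, 0.12], -1],
  ],
)

```text
time: 10.67
position: [0.4545, 0.0304, 0.0872]
ee_rot: [[-0.625, 0.781, -0.001], [0.781, 0.625, -0.002], [-0.001, -0.002, -1.0]]
ft_force: [0.2, 0.6, -3.4]
width: 0.091
```

>>> move_arm(
  increments=[
    [[0, 0, 0], [0, 0, 0.12], -1],
    [[0, 0, 0], [0, 0, 0.12], -1],
    [[0, 0, 0], [0, 0, 0.12], -1],
    [[0, 0, 0], [0, 0, 0.12], -1],
    [[0, 0, 0], [0, 0, 0.12], -1],
    [[0, 0, 0], [0, 0, 0.12], -1],
    [[0, 0, 0], [0, 0, 0.12], -1],
    [[0, 0, 0], [0, 0, 0.1], -1],
    [[0, 0, 0], [0, 0, 0.04], -1],
    [[0, 0, 0], [0, 0, 0], -1],
  ],
)

```text
time: 11.5
position: [0.4544, 0.0297, 0.0874]
ee_rot: [[-0.991, -0.132, 0.003], [-0.132, 0.991, -0.002], [-0.002, -0.003, -1.0]]
ft_force: [1.7, 0.5, -3.7]
width: 0.09
```

```bash
python3 -c "
from h import *
o=st();print(o['ft_torque'])"
```

```text
t 11.5 pos [0.4544 0.0297 0.0874] yaw -172.4 tilt(zx,zy) [ 0.0026 -0.0022] q7 1.25 F [ 1.7  0.5 -3.7] w 0.09
[ 0.27976359 -0.36409696 -0.22559399]
```

>>> move_arm(
  increments=[
    [[0, 0, 0], [0, 0, 0.06], -1],
    [[0, 0, 0], [0, 0, 0], -1],
  ],
)

```text
time: 11.67
position: [0.4547, 0.0289, 0.0875]
ee_rot: [[-0.982, -0.187, 0.003], [-0.187, 0.982, -0.002], [-0.002, -0.003, -1.0]]
ft_force: [1.1, 0.5, -2.3]
width: 0.094
```

```bash
python3 -c "
from h import *
o=st();print(o['ft_torque'])"
```

```text
t 11.67 pos [0.4547 0.0289 0.0875] yaw -169.2 tilt(zx,zy) [ 0.0029 -0.0021] q7 1.3 F [ 1.1  0.5 -2.3] w 0.094
[ 0.08971676 -0.16978343 -0.84169284]
```

Torque jumped to 0.84 N m, so this screw is at its stop too. Releasing and going to wing2.

>>> move_arm(
  increments=[
    [[0, 0, 0], [0, 0, -0.05], -0.5],
    [[0, 0, 0], [0, 0, 0], -0.5],
    [[0, 0, 0.01], [0, 0, 0], -0.5],
    [[0, 0, 0.02], [0, 0, 0], -0.5],
    [[0, 0, 0.02], [0, 0, -0.12], -0.5],
    [[0, 0, 0.01], [0, 0, -0.12], -0.5],
    [[0, 0, 0], [0, 0, -0.12], -0.5],
    [[0.006, -0.002, 0], [0, 0, -0.12], -0.5],
    [[0.006, -0.002, 0], [0, 0, -0.12], -0.5],
    [[0.006, -0.002, 0], [0, 0, -0.12], -0.5],
    [[0.006, -0.002, 0], [0, 0, -0.12], -0.5],
    [[0.006, -0.002, 0], [0, 0, -0.12], -0.5],
  ],
)

```text
time: 12.67
position: [0.4861, 0.0224, 0.1598]
ee_rot: [[-0.651, 0.759, 0.007], [0.759, 0.652, -0.006], [-0.009, 0.001, -1.0]]
ft_force: [0.2, 0.4, -0.4]
width: 0.252
```

>>> move_arm(
  increments=[
    [[0.008, -0.003, 0], [0, 0, -0.12], -0.5],
    [[0.008, -0.003, 0], [0, 0, -0.12], -0.5],
    [[0.008, -0.003, 0], [0, 0, -0.12], -0.5],
    [[0.008, -0.003, 0], [0, 0, -0.12], -0.5],
    [[0.008, -0.003, 0], [0, 0, -0.12], -0.5],
    [[0.008, -0.003, 0], [0, 0, -0.12], -0.5],
    [[0.008, -0.003, 0], [0, 0, -0.12], -0.5],
    [[0.008, -0.003, 0], [0, 0, -0.12], -0.5],
    [[0.006, -0.003, 0], [0, 0, -0.12], -0.5],
    [[0.006, -0.003, 0], [0, 0, -0.12], -0.5],
    [[0.006, -0.003, 0], [0, 0, -0.12], -0.5],
    [[0, 0, 0], [0, 0, -0.12], -0.5],
  ],
)

```text
time: 13.67
position: [0.5748, -0.007, 0.1732]
ee_rot: [[0.711, 0.703, 0.003], [0.703, -0.711, -0.01], [-0.005, 0.009, -1.0]]
ft_force: [0.1, 0.2, 0.3]
width: 0.255
```

```bash
python3 w.py
```

```text
t 13.67 pos [ 0.5748 -0.007   0.1732] yaw 44.65 tilt(zx,zy) [ 0.0029 -0.0099] q7 -1.03 F [0.1 0.2 0.3] w 0.255
w0 31 [0.4555 0.0285 0.0992] yaw 5.7 ratio 6.9
w1 hidden
w2 hidden
```

>>> move_arm(
  increments=[
    [[0.003, -0.002, -0.01], [0.005, 0.002, -0.12], -0.5],
    [[0.003, -0.002, -0.01], [0.004, 0, -0.12], -0.5],
    [[0.001, -0.001, -0.01], [0, 0, -0.12], -0.5],
    [[0, 0, -0.01], [0, 0, -0.06], -0.5],
    [[0, 0, 0], [0, 0, 0], -0.5],
    [[0, 0, 0], [0, 0, 0], -0.5],
  ],
)

```text
time: 14.22
position: [0.5828, -0.0084, 0.1383]
ee_rot: [[0.935, 0.356, 0.006], [0.356, -0.935, 0.001], [0.006, 0.001, -1.0]]
ft_force: [-0.1, 0.4, 0.1]
width: 0.247
```

```bash
python3 -c "
from h import *
st()"
```

```text
t 14.22 pos [ 0.5828 -0.0084  0.1383] yaw 20.83 tilt(zx,zy) [0.0057 0.0007] q7 -1.43 F [-0.1  0.4  0.1] w 0.247
```

>>> move_arm(
  increments=[
    [[0, -0.004, -0.008], [0, 0.005, -0.05], -0.5],
    [[0, 0, -0.015], [0, 0, 0], -0.5],
    [[0, 0, -0.012], [0, 0, 0], -0.5],
    [[0, 0, 0], [0, 0, 0], -0.5],
    [[0, 0, 0], [0, 0, 0], -0.5],
  ],
)

```text
time: 14.63
position: [0.5845, -0.0108, 0.1074]
ee_rot: [[0.946, 0.325, 0.006], [0.325, -0.946, 0.002], [0.007, 0.0, -1.0]]
ft_force: [0.5, 0.5, 0.4]
width: 0.251
```

```bash
python3 -c "
from h import *
st()"
```

```text
t 14.63 pos [ 0.5845 -0.0108  0.1074] yaw 18.96 tilt(zx,zy) [0.0064 0.0018] q7 -1.47 F [0.5 0.5 0.4] w 0.251
```

>>> move_arm(
  increments=[
    [[-0.002, -0.003, -0.004], [-0.002, 0.006, 0], -0.5],
    [[0, 0, -0.01], [0, 0, 0], -0.5],
    [[0, 0, -0.005], [0, 0, 0], -0.5],
    [[0, 0, 0], [0, 0, 0], -0.5],
    [[0, 0, 0], [0, 0, 0], -0.5],
  ],
)

```text
time: 15.05
position: [0.5831, -0.0139, 0.0887]
ee_rot: [[0.945, 0.328, 0.002], [0.328, -0.945, -0.0], [0.002, 0.001, -1.0]]
ft_force: [-0.4, 0.1, 0.9]
width: 0.251
```

```bash
python3 -c "
from h import *
st()"
```

```text
t 15.05 pos [ 0.5831 -0.0139  0.0887] yaw 19.17 tilt(zx,zy) [ 0.0022 -0.0003] q7 -1.47 F [-0.4  0.1  0.9] w 0.251
```

>>> move_arm(
  increments=[
    [[0, 0, -0.001], [0, 0, 0], -1],
    [[0, 0, 0], [0, 0, 0], -1],
    [[0, 0, 0], [0, 0, 0], -1],
    [[0, 0, 0], [0, 0, 0], -1],
    [[0, 0, 0], [0, 0, 0.1], -1],
    [[0, 0, 0], [0, 0, 0.12], -1],
    [[0, 0, 0], [0, 0, 0.12], -1],
    [[0, 0, 0], [0, 0, 0.12], -1],
    [[0, 0, 0], [0, 0, 0.12], -1],
    [[0, 0, 0], [0, 0, 0.12], -1],
    [[0, 0, 0], [0, 0, 0.12], -1],
    [[0, 0, 0], [0, 0, 0.12], -1],
  ],
)

```text
time: 16.05
position: [0.5839, -0.0138, 0.0879]
ee_rot: [[0.259, 0.966, 0.003], [0.966, -0.259, 0.002], [0.003, 0.003, -1.0]]
ft_force: [1.3, 0.9, -2.1]
width: 0.091
```

>>> move_arm(
  increments=[
    [[0, 0, 0], [0, 0, 0.12], -1],
    [[0, 0, 0], [0, 0, 0.12], -1],
    [[0, 0, 0], [0, 0, 0.12], -1],
    [[0, 0, 0], [0, 0, 0.12], -1],
    [[0, 0, 0], [0, 0, 0.12], -1],
    [[0, 0, 0], [0, 0, 0.12], -1],
    [[0, 0, 0], [0, 0, 0.12], -1],
    [[0, 0, 0], [0, 0, 0.12], -1],
    [[0, 0, 0], [0, 0, 0.12], -1],
    [[0, 0, 0], [0, 0, 0.12], -1],
    [[0, 0, 0], [0, 0, 0.1], -1],
    [[0, 0, 0], [0, 0, 0], -1],
  ],
)

```text
time: 17.05
position: [0.5852, -0.0134, 0.0879]
ee_rot: [[-0.891, 0.454, 0.0], [0.454, 0.891, 0.007], [0.003, 0.007, -1.0]]
ft_force: [-0.9, 0.8, 1.1]
width: 0.094
```

```bash
python3 -c "
from h import *
o=st();print(o['ft_torque'])"
```

```text
t 17.05 pos [ 0.5852 -0.0134  0.0879] yaw 152.99 tilt(zx,zy) [0.0002 0.0074] q7 0.65 F [-0.9  0.8  1.1] w 0.094
[-0.00412421  0.17103144  0.0400122 ]
```

>>> move_arm(
  increments=[
    [[0, 0, 0], [0, 0, 0.12], -1],
    [[0, 0, 0], [0, 0, 0.12], -1],
    [[0, 0, 0], [0, 0, 0.12], -1],
    [[0, 0, 0], [0, 0, 0.12], -1],
    [[0, 0, 0], [0, 0, 0.1], -1],
    [[0, 0, 0], [0, 0, 0.04], -1],
    [[0, 0, 0], [0, 0, 0], -1],
  ],
)

```text
time: 17.63
position: [0.5853, -0.0129, 0.0879]
ee_rot: [[-0.989, -0.151, -0.004], [-0.151, 0.989, 0.007], [0.003, 0.008, -1.0]]
ft_force: [-0.5, 0.9, 0.8]
width: 0.09
```

```bash
python3 -c "
from h import *
o=st();print(o['ft_torque'])"
```

```text
t 17.63 pos [ 0.5853 -0.0129  0.0879] yaw -171.33 tilt(zx,zy) [-0.0043  0.0075] q7 1.21 F [-0.5  0.9  0.8] w 0.09
[ 0.18066245  0.13757602 -0.5478976 ]
```

>>> move_arm(
  increments=[
    [[0, 0, 0], [0, 0, -0.04], -0.5],
    [[0, 0, 0], [0, 0, 0], -0.5],
    [[0, 0, 0.01], [0, 0, 0], -0.5],
    [[0, 0, 0.02], [0, 0, 0], -0.5],
    [[0, 0, 0.02], [0, 0, -0.12], -0.3],
    [[0, 0, 0.015], [0, 0, -0.12], -0.1],
    [[0, 0, 0.005], [0, 0, -0.12], 0],
    [[-0.01, -0.001, 0], [0, 0, -0.12], 0],
    [[-0.01, -0.001, 0], [0, 0, -0.12], 0],
    [[-0.01, -0.001, 0], [0, 0, -0.12], 0],
    [[-0.01, -0.001, 0], [0, 0, -0.12], 0],
    [[-0.01, -0.001, 0], [0, 0, -0.12], 0],
  ],
)

```text
time: 18.63
position: [0.5363, -0.0178, 0.169]
ee_rot: [[-0.623, 0.782, 0.012], [0.783, 0.622, 0.008], [-0.002, 0.015, -1.0]]
ft_force: [-0.9, -0.2, -1.0]
width: 0.504
```

>>> move_arm(
  increments=[
    [[-0.005, 0, 0], [0, 0, -0.12], 0],
    [[0, 0, 0], [0, 0, -0.12], 0],
    [[0, 0, 0], [0, 0, -0.12], 0],
    [[0, 0, 0], [0, 0, -0.1], 0],
    [[0, 0, 0], [0, 0, 0], 0],
    [[0, 0, 0], [0, 0, 0], 0],
  ],
)

```text
time: 19.13
position: [0.5301, -0.0173, 0.1753]
ee_rot: [[-0.186, 0.982, 0.02], [0.983, 0.186, -0.005], [-0.009, 0.019, -1.0]]
ft_force: [-0.1, 0.8, -0.4]
width: 0.502
```

```bash
python3 w.py
```

```text
t 19.13 pos [ 0.5301 -0.0173  0.1753] yaw 100.69 tilt(zx,zy) [ 0.0201 -0.005 ] q7 -0.09 F [-0.1  0.8 -0.4] w 0.502
w0 30 [0.456  0.0288 0.1003] yaw 6.0 ratio 9.3
w1 hidden
w2 hidden
```

>>> move_arm(
  increments=[
    [[-0.007, -0.002, -0.005], [0.005, 0.02, -0.08], 0],
    [[0, 0, -0.02], [0, 0, 0], 0],
    [[0, 0, -0.015], [0, 0, 0], 0],
    [[0, 0, 0], [0, 0, 0], 0],
    [[0, 0, 0], [0, 0, 0], 0],
  ],
)

```text
time: 19.6
position: [0.5243, -0.0186, 0.1365]
ee_rot: [[-0.118, 0.993, 0.003], [0.993, 0.118, -0.0], [-0.0, 0.002, -1.0]]
ft_force: [-1.2, -0.3, 0.1]
width: 0.5
```

```bash
python3 w.py;  python3 -c "
from h import *
c=snap('side');cv2.imwrite('pics/s4.png',cv2.resize(c['image'][170:270,250:370],None,fx=6,fy=6,interpolation=cv2.INTER_CUBIC))"
```

```text
t 19.6 pos [ 0.5243 -0.0186  0.1365] yaw 96.75 tilt(zx,zy) [ 0.0025 -0.0001] q7 -0.17 F [-1.2 -0.3  0.1] w 0.5
w0 34 [0.4556 0.0296 0.0986] yaw 6.9 ratio 3.9
w1 hidden
w2 hidden
```

View pics/s4.png

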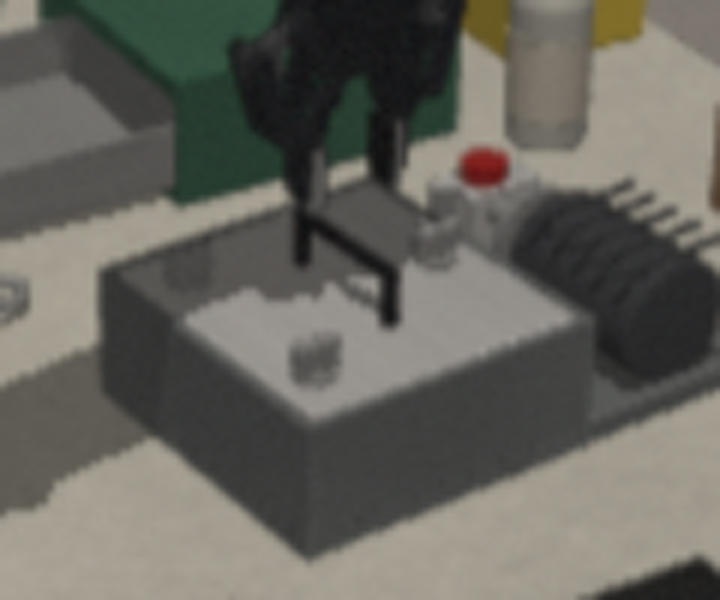

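The fingers straddle the handle, which spans (300,215) to (390,280) in the crop. Going down and closing.

>>> move_arm(
  increments=[
    [[-0.002, -0.001, -0.01], [0, 0, -0.015], 0],
    [[0, 0, -0.015], [0, 0, 0], 0],
    [[0, 0, -0.012], [0, 0, 0], 0],
    [[0, 0, -0.003], [0, 0, 0], 0],
    [[0, 0, 0], [0, 0, 0], 0],
    [[0, 0, 0], [0, 0, 0], -1],
    [[0, 0, 0], [0, 0, 0], -1],
    [[0, 0, 0], [0, 0, 0], -1],
    [[0, 0, 0], [0, 0, 0], -1],
    [[0, 0, 0], [0, 0, 0], -1],
    [[0, 0, 0], [0, 0, 0], -1],
    [[0, 0, 0], [0, 0, 0], -1],
  ],
  newtons=100,
)

```text
time: 20.7
position: [0.524, -0.0198, 0.0977]
ee_rot: [[-0.101, 0.995, 0.008], [0.995, 0.101, -0.001], [-0.002, 0.008, -1.0]]
ft_force: [0.3, 0.1, -3.2]
width: 0.075
```

```bash
python3 -c "
from h import *
o=st();print(o['ft_torque'])"; python3 w.py
```

```text
t 20.7 pos [ 0.524  -0.0198  0.0977] yaw 95.77 tilt(zx,zy) [ 0.0082 -0.0009] q7 -0.22 F [ 0.3  0.1 -3.2] w 0.075
[ 0.00630346 -0.06174447  0.05166856]
t 20.7 pos [ 0.524  -0.0198  0.0977] yaw 95.77 tilt(zx,zy) [ 0.0082 -0.0009] q7 -0.22 F [ 0.3  0.1 -3.2] w 0.075
w0 29 [0.4565 0.0291 0.1003] yaw 7.8 ratio 5.3
w1 hidden
w2 hidden
```

>>> move_arm(
  increments=[
    [[0, 0, 0], [0, 0.008, 0], -0.4],
    [[0, 0, 0], [0, 0, 0], -0.4],
    [[0, 0, -0.006], [0, 0, 0], -0.4],
    [[0, 0, -0.001], [0, 0, 0], -0.4],
    [[0, 0, 0], [0, 0, 0], -0.4],
    [[0, 0, 0], [0, 0, 0], -1],
    [[0, 0, 0], [0, 0, 0], -1],
    [[0, 0, 0], [0, 0, 0], -1],
    [[0, 0, 0], [0, 0, 0], -1],
    [[0, 0, 0], [0, 0, 0], -1],
    [[0, 0, 0], [0, 0, 0], -1],
  ],
  newtons=100,
)

```text
time: 21.67
position: [0.5245, -0.0199, 0.0912]
ee_rot: [[-0.1, 0.995, 0.0], [0.995, 0.1, -0.002], [-0.002, -0.0, -1.0]]
ft_force: [-0.4, 0.1, -0.5]
width: 0.08
```

```bash
python3 -c "
from h import *
o=st();print(o['ft_torque'])"
```

```text
t 21.67 pos [ 0.5245 -0.0199  0.0912] yaw 95.76 tilt(zx,zy) [ 0.0001 -0.0018] q7 -0.23 F [-0.4  0.1 -0.5] w 0.08
[0.0239171  0.10104823 0.08008073]
```

Lifting straight up, slowly at first.

>>> move_arm(
  increments=[
    [[0, 0, 0.004], [0, 0, 0], -1],
    [[0, 0, 0.006], [0, 0, 0], -1],
    [[0, 0, 0.008], [0, 0, 0], -1],
    [[0, 0, 0.01], [0, 0, 0], -1],
    [[0, 0, 0.015], [0, 0, 0], -1],
    [[0, 0, 0.015], [0, 0, 0], -1],
    [[0, 0, 0.01], [0, 0, 0], -1],
    [[0, 0, 0], [0, 0, 0], -1],
  ],
)

```text
time: 22.33
position: [0.5222, -0.0195, 0.164]
ee_rot: [[-0.101, 0.995, -0.004], [0.995, 0.101, -0.001], [-0.0, -0.004, -1.0]]
ft_force: [0.6, 0.8, -3.9]
width: 0.077
```

```bash
cat > cv.py <<'E'
from h import *
st()
for n in('top','side'):
    c=snap(n); P=cloud(c); o=get_obs(); x,y,zt=o['position']
    m=(np.hypot(P[...,0]-x,P[...,1]-y)<.15)&(np.abs(P[...,2]-(zt-.0157))<.008)&(cv2.cvtColor(c['image'],cv2.COLOR_BGR2HSV)[...,1]<60)
    Q=P[m]
    if len(Q)>50:
        A=np.c_[Q[:,:2]-[x,y],np.ones(len(Q))]; s=np.linalg.lstsq(A,Q[:,2],rcond=None)[0]; print(n,len(Q),'plane slopes',s.round(3),'mean',Q.mean(0).round(3))
E
python3 cv.py; python3 -c "
from h import *
c=snap('side');cv2.imwrite('pics/s5.png',cv2.resize(c['image'][120:280,220:400],None,fx=4,fy=3.7))"
```

```text
t 22.33 pos [ 0.5222 -0.0195  0.164 ] yaw 95.81 tilt(zx,zy) [-0.0041 -0.0009] q7 -0.17 F [ 0.6  0.8 -3.9] w 0.077
top 1141 plane slopes [-0.004  0.005  0.152] mean [0.509 0.033 0.152]
side 1186 plane slopes [-0.003  0.002  0.151] mean [ 0.515 -0.038  0.151]
```

View pics/s5.png

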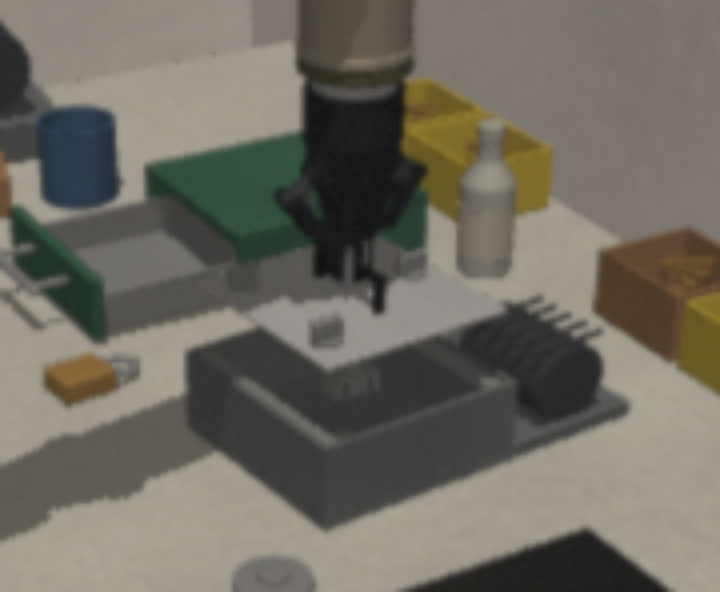

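The cover is off, level, with free air below it at (350,320), and a jaw shows in the compartment at (355,380). Carrying it to the mat.

>>> move_arm(
  increments=[
    [[0, -0.01, 0], [0, 0, 0], -1],
    [[0, -0.02, 0], [0, 0, 0], -1],
    [[-0.001, -0.026, 0], [0, 0, 0], -1],
    [[-0.001, -0.026, 0], [0, 0, 0], -1],
    [[-0.001, -0.026, 0], [0, 0, 0], -1],
    [[-0.001, -0.026, 0], [0, 0, 0], -1],
    [[-0.001, -0.026, 0], [0, 0, 0], -1],
    [[-0.001, -0.026, 0], [0, 0, 0], -1],
    [[-0.001, -0.026, -0.004], [0, 0, 0], -1],
    [[-0.001, -0.026, -0.006], [0, 0, 0], -1],
    [[-0.001, -0.02, -0.006], [0, 0, 0], -1],
    [[0, -0.01, 0], [0, 0, 0], -1],
  ],
)

```text
time: 23.48
position: [0.4999, -0.3044, 0.1327]
ee_rot: [[-0.106, 0.994, -0.025], [0.994, 0.107, 0.005], [0.007, -0.025, -1.0]]
ft_force: [-0.1, -0.8, -4.4]
width: 0.077
```

```bash
python3 cv.py
```

```text
t 23.48 pos [ 0.4999 -0.3044  0.1327] yaw 96.11 tilt(zx,zy) [-0.0254  0.0047] q7 0.31 F [-0.1 -0.8 -4.4] w 0.077
top 1704 plane slopes [-0.019  0.003  0.121] mean [ 0.493 -0.268  0.121]
side 1925 plane slopes [-0.022  0.001  0.121] mean [ 0.49  -0.325  0.121]
```

>>> move_arm(
  increments=[
    [[0.006, -0.01, 0], [-0.002, -0.012, 0], -1],
    [[0.006, -0.008, -0.01], [-0.002, -0.01, 0], -1],
    [[0, 0, -0.015], [0, 0, 0], -1],
    [[0, 0, -0.015], [0, 0, 0], -1],
    [[0, 0, -0.015], [0, 0, 0], -1],
    [[0, 0, -0.01], [0, 0, 0], -1],
    [[0, 0, 0], [0, 0, 0], -1],
    [[0, 0, 0], [0, 0, 0], -1],
  ],
)

```text
time: 24.25
position: [0.5161, -0.3185, 0.0629]
ee_rot: [[-0.113, 0.994, 0.002], [0.994, 0.113, 0.004], [0.004, 0.002, -1.0]]
ft_force: [0.2, 0.7, -3.8]
width: 0.082
```

```bash
python3 cv.py
```

```text
t 24.25 pos [ 0.5161 -0.3185  0.0629] yaw 96.5 tilt(zx,zy) [0.0019 0.0041] q7 0.29 F [ 0.2  0.7 -3.8] w 0.082
top 1645 plane slopes [0.005 0.004 0.051] mean [ 0.503 -0.287  0.051]
side 1999 plane slopes [0.004 0.005 0.051] mean [ 0.506 -0.337  0.051]
```

>>> move_arm(
  increments=[
    [[-0.002, -0.007, -0.004], [-0.004, 0.002, 0], -1],
    [[0, 0, -0.008], [0, 0, 0], -1],
    [[0, 0, -0.008], [0, 0, 0], -1],
    [[0, 0, -0.005], [0, 0, 0], -1],
    [[0, 0, -0.002], [0, 0, 0], -1],
    [[0, 0, 0], [0, 0, 0], -1],
  ],
)

```text
time: 24.85
position: [0.5156, -0.3279, 0.0367]
ee_rot: [[-0.112, 0.994, 0.004], [0.994, 0.112, -0.004], [-0.005, 0.004, -1.0]]
ft_force: [0.5, -1.1, -4.8]
width: 0.08
```

```bash
python3 cv.py
```

```text
t 24.85 pos [ 0.5156 -0.3279  0.0367] yaw 96.44 tilt(zx,zy) [ 0.0043 -0.0043] q7 0.28 F [ 0.5 -1.1 -4.8] w 0.08
top 1589 plane slopes [ 0.007 -0.003  0.025] mean [ 0.502 -0.296  0.025]
side 2014 plane slopes [ 0.006 -0.004  0.025] mean [ 0.506 -0.346  0.025]
```

>>> move_arm(
  increments=[
    [[0, 0, -0.003], [0.003, 0.003, 0], -1],
    [[0, 0, -0.001], [0, 0, 0], -1],
    [[0, 0, 0], [0, 0, 0], -0.9],
    [[0, 0, 0], [0, 0, 0], -0.3],
    [[0, 0, 0], [0, 0, 0], -0.2],
    [[0, 0, 0], [0, 0, 0], -0.2],
    [[0, 0, 0.012], [0, 0, 0], -0.2],
    [[0, 0, 0.02], [0, 0, 0], -0.2],
    [[0, 0, 0.03], [0, 0, 0], -0.2],
    [[0, 0, 0.03], [0, 0, 0], 0],
    [[0, 0, 0.03], [0, 0, 0], 0],
    [[0, 0, 0], [0, 0, 0], 0],
  ],
)

```text
time: 25.95
position: [0.5184, -0.3269, 0.1679]
ee_rot: [[-0.115, 0.993, 0.008], [0.993, 0.115, -0.003], [-0.004, 0.008, -1.0]]
ft_force: [1.1, -0.4, 0.6]
width: 0.499
```

```bash
python3 -c "
from h import *
st()
c=snap('top','t6.png');P=cloud(c)
m=(abs(P[...,0]-.51)<.12)&(abs(P[...,1]+.33)<.12)&(abs(P[...,2]-.022)<.006)
Q=P[m];r=cv2.minAreaRect((Q[:,:2]*1000).astype(np.float32));print('cover',m.sum(),r,np.median(Q[:,2]))
"
```

```text
t 25.95 pos [ 0.5184 -0.3269  0.1679] yaw 96.58 tilt(zx,zy) [ 0.0081 -0.0033] q7 0.36 F [ 1.1 -0.4  0.6] w 0.499
cover 2282 ((516.9241333007812, -324.81829833984375), (169.49183654785156, 173.12403869628906), 6.4939703941345215) 0.021956604589123296
```

View pics/t6.png

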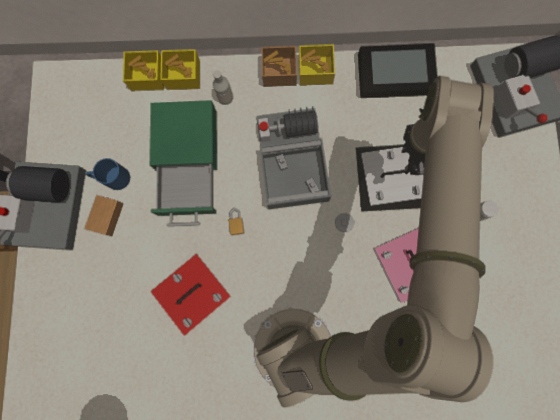

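The cover lies on the mat at (392,175), and two jaws are visible in the compartment at about (282,161) and (313,185). Measuring the jaws and the drawer next.

```bash
cat > j.py <<'E'
from h import *
st()
c=snap('top'); P=cloud(c); z=P[...,2]
a=np.radians(5.8); R=np.array([[np.cos(a),-np.sin(a)],[np.sin(a),np.cos(a)]])
L=(P[...,:2]-[.522,-.020])@R   # machine frame
m=((abs(L[...,0])<.068)&(abs(L[...,1])<.085)&(z>.026)&(z<.062)).astype(np.uint8)
n,l,s,_=cv2.connectedComponentsWithStats(m)
for i in range(1,n):
    if s[i,4]<5: continue
    Q=P[l==i]; T=Q[Q[:,2]>.046]; B=Q[Q[:,2]<=.042]
    r=cv2.minAreaRect((B[:,:2]*1000).astype(np.float32)) if len(B)>5 else None
    d=Q[:,:2]-Q[:,:2].mean(0); w,v=np.linalg.eigh(d.T@d)
    print(s[i],'mean',Q.mean(0).round(4),'shank',len(T),T.mean(0).round(4) if len(T) else None,'block',np.round(r[0],1),np.round(r[1],1),round(r[2],1),'yaw',np.degrees(np.arctan2(v[1,1],v[0,1])).round(1),'local',L[l==i].mean(0).round(3))
g=cv2.cvtColor(c['image'],cv2.COLOR_BGR2HSV); g=(g[...,0]>50)&(g[...,0]<90)&(g[...,1]>100)
def rng(mk,roi,nm):
    k=np.zeros(mk.shape,bool);x0,y0,x1,y1=roi;k[y0:y1,x0:x1]=mk[y0:y1,x0:x1];Q=P[k];print(nm,len(Q),'x',np.percentile(Q[:,0],[2,50,98]).round(4),'y',np.percentile(Q[:,1],[2,50,98]).round(4),'z',np.median(Q[:,2]).round(4)); return Q
Q=rng(g&(abs(z-.086)<.005),(145,95,225,175),'case top')
F=rng(g&(z>.066)&(z<.08),(145,190,225,220),'panel top')
fl=rng((abs(z-.013)<.004)&~g,(155,165,218,215),'drawer floor'); 
H=rng((abs(z-.053)<.006)&~g,(160,214,208,232),'handle')
cv2.imwrite('pics/t7.png',cv2.resize(c['image'][130:210,255:335],None,fx=7,fy=7,interpolation=cv2.INTER_CUBIC))
E
python3 j.py
```

```text
t 26.0 pos [ 0.5176 -0.3267  0.1656] yaw 96.58 tilt(zx,zy) [ 0.0064 -0.0025] q7 0.36 F [ 1.  -0.1 -0.2] w 0.499
[276 155  12  15 102] mean [0.5635 0.0195 0.0384] shank 19 [0.5658 0.0197 0.0528] block [566.4  19.8] [43.7 22.2] 19.7 yaw -154.6 local [0.045 0.035]
[306 178  13  14 103] mean [ 0.4862 -0.0721  0.0393] shank 19 [ 0.4867 -0.0724  0.0544] block [486.7 -72.5] [42.6 21.6] 25.1 yaw -151.5 local [-0.041 -0.048]
case top 919 x [0.5633 0.6693 0.7466] y [0.245  0.3445 0.4125] z 0.086Traceback (most recent call last):
  File "j.py", line 18, in <module>
    F=rng(g&(z>.066)&(z<.08),(145,190,225,220),'panel top')
  File "j.py", line 16, in rng
    k=np.zeros(mk.shape,bool);x0,y0,x1,y1=roi;k[y0:y1,x0:x1]=mk[y0:y1,x0:x1];Q=P[k];print(nm,len(Q),'x',np.percentile(Q[:,0],[2,50,98]).round(4),'y',np.percentile(Q[:,1],[2,50,98]).round(4),'z',np.median(Q[:,2]).round(4)); return Q
                                                                                                        ~~~~~~~~~~~~~^^^^^^^^^^^^^^^^^^
    return _quantile_unchecked(
        a, q, axis, out, overwrite_input, method, keepdims, weights)
    return _ureduce(a,
                    func=_quantile_ureduce_func,
    ...<5 lines>...
                    overwrite_input=overwrite_input,
                    method=method)
    r = func(a, **kwargs)
    result = _quantile(arr,
                       quantiles=q,
    ...<2 lines>...
                       out=out,
                       weights=wgt)
    slices_having_nans = np.isnan(arr[-1, ...])
                                  ~~~^^^^^^^^^
IndexError: index -1 is out of bounds for axis 0 with size 0
```

```bash
python3 - <<'E'
from h import *
c=snap('top'); P=cloud(c)
for u in (165,185,205):
    print(u,[(v,round(P[v,u,0],3),round(P[v,u,1],3),round(P[v,u,2],3)) for v in list(range(163,172))+list(range(204,226))])
for v in (180,200):
    print(v,[(u,round(P[v,u,1],3),round(P[v,u,2],3)) for u in list(range(153,164))+list(range(208,220))])
E
```

```text
165 [(163, np.float64(0.557), np.float64(0.371), np.float64(0.083)), (164, np.float64(0.554), np.float64(0.371), np.float64(0.083)), (165, np.float64(0.57), np.float64(0.389), np.float64(0.022)), (166, np.float64(0.569), np.float64(0.392), np.float64(0.013)), (167, np.float64(0.565), np.float64(0.392), np.float64(0.013)), (168, np.float64(0.562), np.float64(0.391), np.float64(0.014)), (169, np.float64(0.559), np.float64(0.392), np.float64(0.013)), (170, np.float64(0.555), np.float64(0.391), np.float64(0.014)), (171, np.float64(0.553), np.float64(0.392), np.float64(0.012)), (204, np.float64(0.446), np.float64(0.39), np.float64(0.012)), (205, np.float64(0.443), np.float64(0.39), np.float64(0.009)), (206, np.float64(0.439), np.float64(0.389), np.float64(0.013)), (207, np.float64(0.436), np.float64(0.389), np.float64(0.014)), (208, np.float64(0.422), np.float64(0.371), np.float64(0.071)), (209, np.float64(0.418), np.float64(0.37), np.float64(0.073)), (210, np.float64(0.415), np.float64(0.37), np.float64(0.073)), (211, np.float64(0.411), np.float64(0.368), np.float64(0.08)), (212, np.floa
[... 6207 characters left out ...]
0.404), np.float64(0.017)), (161, np.float64(0.403), np.float64(0.009)), (162, np.float64(0.398), np.float64(0.014)), (163, np.float64(0.396), np.float64(0.011)), (208, np.float64(0.255), np.float64(0.011)), (209, np.float64(0.25), np.float64(0.016)), (210, np.float64(0.241), np.float64(0.047)), (211, np.float64(0.237), np.float64(0.05)), (212, np.float64(0.238), np.float64(0.032)), (213, np.float64(0.237), np.float64(0.021)), (214, np.float64(0.238), np.float64(-0.003)), (215, np.float64(0.234), np.float64(0.004)), (216, np.float64(0.231), np.float64(0.004)), (217, np.float64(0.228), np.float64(0.004)), (218, np.float64(0.224), np.float64(0.004)), (219, np.float64(0.222), np.float64(-0.0))]
```

>>> move_arm(
  increments=[
    [[0.004, 0.015, 0], [0, 0, -0.11], -0.3],
    [[0.004, 0.029, 0], [0, 0, -0.11], -0.3],
    [[0.004, 0.029, 0], [0, 0, -0.11], -0.3],
    [[0.004, 0.029, 0], [0, 0, -0.11], -0.3],
    [[0.004, 0.029, 0], [0, 0, -0.11], -0.3],
    [[0.004, 0.029, 0], [0, 0, -0.11], -0.3],
    [[0.004, 0.029, 0], [0, 0, -0.11], -0.3],
    [[0.004, 0.029, 0], [0, 0, -0.11], -0.3],
    [[0.004, 0.029, 0], [0, 0, -0.11], -0.3],
    [[0.004, 0.029, 0], [0, 0, -0.11], -0.3],
    [[0.004, 0.029, 0], [0, 0, -0.11], -0.3],
    [[0, 0.015, 0], [0, 0, 0], -0.3],
  ],
)

```text
time: 27.1
position: [0.5462, 0.0006, 0.145]
ee_rot: [[0.921, 0.388, -0.018], [0.389, -0.921, 0.018], [-0.01, -0.023, -1.0]]
ft_force: [-0.0, 0.5, 0.0]
width: 0.353
```

```bash
sed -i '/^g=/,$d' j.py; cat >> j.py <<'E'
c=snap('side'); P=cloud(c); z=P[...,2]; L=(P[...,:2]-[.522,-.020])@R
m=((abs(L[...,0])<.068)&(abs(L[...,1])<.085)&(z>.046)&(z<.06)&(np.linalg.norm(P-get_obs()['position'],axis=-1)>.03)).astype(np.uint8)
n,l,s,_=cv2.connectedComponentsWithStats(m)
for i in range(1,n):
    if s[i,4]>8: print('side shank?',s[i,4],P[l==i].mean(0).round(4))
E
python3 j.py
```

```text
t 27.1 pos [0.5462 0.0006 0.145 ] yaw 22.87 tilt(zx,zy) [-0.018   0.0177] q7 -1.41 F [-0.   0.5  0. ] w 0.353
[278 159   8  10  40] mean [0.5556 0.0208 0.0354] shank 2 [0.5614 0.0215 0.0478] block [559.7  21.6] [32.6 14.4] 21.5 yaw -146.9 local [0.038 0.037]
side shank? 18 [0.5656 0.0166 0.0506]
side shank? 13 [ 0.4854 -0.0749  0.0525]
```

>>> move_arm(
  increments=[
    [[0.01, 0.008, 0], [-0.01, -0.01, -0.015], -0.3],
    [[0.008, 0.006, -0.008], [-0.008, -0.008, -0.01], -0.3],
    [[0, 0, -0.015], [0, 0, 0], -0.3],
    [[0, 0, -0.015], [0, 0, 0], -0.3],
    [[0, 0, 0], [0, 0, 0], -0.3],
    [[0, 0, 0], [0, 0, 0], -0.3],
  ],
  newtons=60,
)

```text
time: 27.7
position: [0.5614, 0.0103, 0.1006]
ee_rot: [[0.927, 0.375, -0.009], [0.375, -0.927, -0.004], [-0.009, -0.0, -1.0]]
ft_force: [0.5, 0.0, -0.1]
width: 0.349
```

```bash
python3 -c "
from h import *
st()"
```

```text
t 27.7 pos [0.5614 0.0103 0.1006] yaw 22.0 tilt(zx,zy) [-0.0088 -0.0035] q7 -1.5 F [ 0.5  0.  -0.1] w 0.349
```

>>> move_arm(
  increments=[
    [[0.004, 0.008, -0.005], [0.003, -0.009, 0], -0.3],
    [[0, 0, -0.012], [0, 0, 0], -0.3],
    [[0, 0, -0.012], [0, 0, 0], -0.3],
    [[0, 0, -0.005], [0, 0, 0], -0.3],
    [[0, 0, 0], [0, 0, 0], -0.3],
    [[0, 0, 0], [0, 0, 0], -0.3],
  ],
)

```text
time: 28.2
position: [0.5656, 0.0165, 0.0636]
ee_rot: [[0.928, 0.372, 0.001], [0.372, -0.928, -0.001], [0.0, 0.001, -1.0]]
ft_force: [0.4, -0.3, -0.5]
width: 0.347
```

```bash
python3 -c "
from h import *
st()"
```

```text
t 28.2 pos [0.5656 0.0165 0.0636] yaw 21.86 tilt(zx,zy) [ 0.0006 -0.001 ] q7 -1.53 F [ 0.4 -0.3 -0.5] w 0.347
```

>>> move_arm(
  increments=[
    [[0, 0.002, -0.008], [0, 0, 0], -0.3],
    [[0, 0, -0.01], [0, 0, 0], -0.3],
    [[0, 0, -0.004], [0, 0, 0], -0.3],
    [[0, 0, 0], [0, 0, 0], -0.3],
    [[0, 0, 0], [0, 0, 0], -1],
    [[0, 0, 0], [0, 0, 0], -1],
    [[0, 0, 0], [0, 0, 0], -1],
    [[0, 0, 0], [0, 0, 0], -1],
    [[0, 0, 0], [0, 0, 0], -1],
    [[0, 0, 0], [0, 0, 0], -1],
  ],
)

```text
time: 29.03
position: [0.5661, 0.0187, 0.0401]
ee_rot: [[0.928, 0.372, 0.002], [0.372, -0.928, -0.001], [0.001, 0.002, -1.0]]
ft_force: [-0.1, -0.0, -1.4]
width: 0.116
```

```bash
python3 -c "
from h import *
st()"
```

```text
t 29.03 pos [0.5661 0.0187 0.0401] yaw 21.85 tilt(zx,zy) [ 0.0017 -0.0011] q7 -1.56 F [-0.1 -0.  -1.4] w 0.116
```

>>> move_arm(
  increments=[
    [[0, 0, 0.01], [0, 0, 0], -1],
    [[0, 0, 0.02], [0, 0, 0], -1],
    [[0, 0, 0.025], [0, 0, 0], -1],
    [[0, 0, 0.025], [0, 0, 0], -1],
    [[0, 0, 0.015], [0, 0, 0], -1],
    [[0, 0, 0.005], [0, 0, 0], -1],
    [[0, 0, 0], [0, 0, 0], -1],
  ],
)

```text
time: 29.62
position: [0.5643, 0.0191, 0.1474]
ee_rot: [[0.928, 0.373, 0.0], [0.373, -0.928, -0.001], [0.0, 0.001, -1.0]]
ft_force: [0.8, 0.6, -1.6]
width: 0.118
```

```bash
python3 j.py
```

```text
t 29.62 pos [0.5643 0.0191 0.1474] yaw 21.92 tilt(zx,zy) [ 0.0003 -0.0007] q7 -1.49 F [ 0.8  0.6 -1.6] w 0.118
side shank? 13 [ 0.4863 -0.0734  0.0514]
```

>>> move_arm(
  increments=[
    [[-0.004, 0.012, 0], [0, 0, 0], -1],
    [[-0.007, 0.026, 0], [0, 0, 0], -1],
    [[-0.007, 0.028, 0], [0, 0, 0], -1],
    [[-0.007, 0.028, 0], [0, 0, 0], -1],
    [[-0.007, 0.028, 0], [0, 0, 0], -1],
    [[-0.007, 0.028, 0], [0, 0, 0], -1],
    [[-0.007, 0.028, 0], [0, 0, 0], -1],
    [[-0.007, 0.028, 0], [0, 0, 0], -1],
    [[-0.007, 0.028, 0], [0, 0, 0], -1],
    [[-0.007, 0.028, 0], [0, 0, 0], -1],
    [[-0.007, 0.028, 0], [0, 0, 0], -1],
    [[-0.004, 0.015, 0], [0, 0, 0], -1],
  ],
)

```text
time: 30.72
position: [0.4655, 0.3354, 0.1288]
ee_rot: [[0.93, 0.367, -0.029], [0.367, -0.93, -0.007], [-0.03, -0.004, -1.0]]
ft_force: [-0.4, -0.7, -1.5]
width: 0.116
```

```bash
python3 -c "
from h import *
st()"
```

```text
t 30.72 pos [0.4655 0.3354 0.1288] yaw 21.52 tilt(zx,zy) [-0.0293 -0.0069] q7 -2.13 F [-0.4 -0.7 -1.5] w 0.116
```

>>> move_arm(
  increments=[
    [[0.008, 0.008, 0], [0.004, -0.015, 0], -1],
    [[0.008, 0.006, 0], [0.003, -0.012, 0], -1],
    [[0, 0, -0.01], [0, 0, 0], -1],
    [[0, 0, -0.02], [0, 0, 0], -1],
    [[0, 0, -0.02], [0, 0, 0], -1],
    [[0, 0, -0.01], [0, 0, 0], -1],
    [[0, 0, 0], [0, 0, 0], -1],
    [[0, 0, 0], [0, 0, 0], -1],
  ],
)

```text
time: 31.38
position: [0.4798, 0.3494, 0.059]
ee_rot: [[0.929, 0.369, -0.006], [0.369, -0.929, -0.003], [-0.007, 0.001, -1.0]]
ft_force: [-0.3, -0.2, -0.5]
width: 0.118
```

```bash
python3 -c "
from h import *
st()"
```

```text
t 31.38 pos [0.4798 0.3494 0.059 ] yaw 21.68 tilt(zx,zy) [-0.006  -0.0035] q7 -2.18 F [-0.3 -0.2 -0.5] w 0.118
```

>>> move_arm(
  increments=[
    [[0, 0.004, -0.006], [0.003, -0.006, 0], -1],
    [[0, 0, -0.008], [0, 0, 0], -1],
    [[0, 0, -0.004], [0, 0, 0], -1],
    [[0, 0, -0.001], [0, 0, 0], -1],
    [[0, 0, 0], [0, 0, 0], -1],
  ],
)

```text
time: 31.8
position: [0.4822, 0.3527, 0.0402]
ee_rot: [[0.93, 0.366, 0.004], [0.366, -0.931, 0.001], [0.004, 0.001, -1.0]]
ft_force: [-0.3, -0.3, -0.9]
width: 0.119
```

```bash
python3 -c "
from h import *
st()"
```

```text
t 31.8 pos [0.4822 0.3527 0.0402] yaw 21.49 tilt(zx,zy) [0.0037 0.0008] q7 -2.21 F [-0.3 -0.3 -0.9] w 0.119
```

Lowering the last 2–3 mm, releasing and rising.

>>> move_arm(
  increments=[
    [[0, 0, -0.002], [0, 0, 0], -1],
    [[0, 0, 0], [0, 0, 0], -1],
    [[0, 0, 0], [0, 0, 0], -0.3],
    [[0, 0, 0], [0, 0, 0], -0.3],
    [[0, 0, 0], [0, 0, 0], -0.3],
    [[0, 0, 0.015], [0, 0, 0], -0.3],
    [[0, 0, 0.03], [0, 0, 0], -0.3],
    [[0, 0, 0.035], [0, 0, 0], -0.3],
    [[0, 0, 0.02], [0, 0, 0], -0.3],
    [[0, 0, 0.005], [0, 0, 0], -0.3],
    [[0, -0.02, 0], [0, 0, 0], -0.3],
    [[0, -0.03, 0], [0, 0, 0], -0.3],
  ],
)

```text
time: 32.8
position: [0.4794, 0.3095, 0.15]
ee_rot: [[0.927, 0.376, 0.005], [0.376, -0.927, 0.008], [0.008, -0.005, -1.0]]
ft_force: [1.0, -1.3, -0.1]
width: 0.35
```

>>> move_arm(
  increments=[
    [[0, -0.033, 0], [0, 0, 0.006], -0.3],
    [[0, -0.033, 0], [0, 0, 0.006], -0.3],
    [[0, -0.033, 0], [0, 0, 0.006], -0.3],
    [[0, -0.033, 0], [0, 0, 0.006], -0.3],
    [[0, -0.033, 0], [0, 0, 0.006], -0.3],
    [[0, -0.033, 0], [0, 0, 0.006], -0.3],
    [[0, -0.033, 0], [0, 0, 0.006], -0.3],
    [[0, -0.033, 0], [0, 0, 0.006], -0.3],
    [[0, -0.033, 0], [0, 0, 0.006], -0.3],
    [[0, -0.033, 0], [0, 0, 0.006], -0.3],
    [[0, -0.02, 0], [0, 0, 0], -0.3],
    [[0, 0, 0], [0, 0, 0], -0.3],
  ],
)

```text
time: 33.8
position: [0.4732, -0.0624, 0.1455]
ee_rot: [[0.903, 0.43, 0.005], [0.43, -0.903, 0.006], [0.007, -0.003, -1.0]]
ft_force: [0.6, 0.3, -0.2]
width: 0.347
```

```bash
python3 j.py; python3 -c "
from h import *
c=snap('top');P=cloud(c);z=P[...,2]
m=(P[...,0]>.43)&(P[...,0]<.545)&(P[...,1]>.25)&(P[...,1]<.395)&(z>.025)&(z<.07);print('in drawer',m.sum(),P[m].mean(0),np.nanmax(z[m]))"
```

```text
t 33.8 pos [ 0.4732 -0.0624  0.1455] yaw 25.45 tilt(zx,zy) [0.0048 0.0055] q7 -1.16 F [ 0.6  0.3 -0.2] w 0.347
side shank? 13 [ 0.4856 -0.0745  0.0522]
in drawer 113 [0.48256865 0.35270809 0.035916  ] 0.05283587933021194
```

>>> move_arm(
  increments=[
    [[0.006, -0.005, -0.01], [-0.005, 0.005, 0], -0.3],
    [[0.006, -0.004, -0.018], [0, 0, 0], -0.3],
    [[0, 0, -0.02], [0, 0, 0], -0.3],
    [[0, 0, -0.008], [0, 0, 0], -0.3],
    [[0, 0, 0], [0, 0, 0], -0.3],
    [[0, 0, 0], [0, 0, 0], -0.3],
  ],
)

```text
time: 34.45
position: [0.4877, -0.0548, 0.0892]
ee_rot: [[0.893, 0.45, 0.004], [0.45, -0.893, 0.005], [0.006, -0.003, -1.0]]
ft_force: [-1.1, 0.4, 0.5]
width: 0.348
```

```bash
python3 j.py
```

```text
t 34.45 pos [ 0.4877 -0.0548  0.0892] yaw 26.73 tilt(zx,zy) [0.0037 0.005 ] q7 -1.22 F [-1.1  0.4  0.5] w 0.348
side shank? 13 [ 0.4847 -0.076   0.0533]
```

>>> move_arm(
  increments=[
    [[-0.001, -0.01, 0], [-0.005, 0.003, 0], -0.3],
    [[0, -0.006, -0.006], [0, 0, 0], -0.3],
    [[0, 0, -0.01], [0, 0, 0], -0.3],
    [[0, 0, -0.005], [0, 0, 0], -0.3],
    [[0, 0, 0], [0, 0, 0], -0.3],
    [[0, 0, 0], [0, 0, 0], -0.3],
  ],
)

```text
time: 35.05
position: [0.4885, -0.0742, 0.0695]
ee_rot: [[0.894, 0.448, 0.006], [0.448, -0.894, -0.003], [0.004, 0.006, -1.0]]
ft_force: [-0.2, 0.2, 0.2]
width: 0.353
```

```bash
python3 -c "
from h import *
st()"
```

```text
t 35.05 pos [ 0.4885 -0.0742  0.0695] yaw 26.6 tilt(zx,zy) [ 0.0063 -0.0034] q7 -1.21 F [-0.2  0.2  0.2] w 0.353
```

>>> move_arm(
  increments=[
    [[-0.002, 0.002, -0.006], [0.003, 0.006, 0], -0.3],
    [[0, 0, -0.01], [0, 0, 0], -0.3],
    [[0, 0, -0.009], [0, 0, 0], -0.3],
    [[0, 0, -0.002], [0, 0, 0], -0.3],
    [[0, 0, 0], [0, 0, 0], -0.3],
    [[0, 0, 0], [0, 0, 0], -1],
    [[0, 0, 0], [0, 0, 0], -1],
    [[0, 0, 0], [0, 0, 0], -1],
    [[0, 0, 0], [0, 0, 0], -1],
    [[0, 0, 0], [0, 0, 0], -1],
    [[0, 0, 0], [0, 0, 0], -1],
  ],
)

```text
time: 35.97
position: [0.4858, -0.0712, 0.0392]
ee_rot: [[0.894, 0.449, -0.002], [0.449, -0.894, 0.001], [-0.001, -0.001, -1.0]]
ft_force: [-0.7, 0.4, -1.6]
width: 0.119
```

```bash
python3 -c "
from h import *
st()"
```

```text
t 35.97 pos [ 0.4858 -0.0712  0.0392] yaw 26.66 tilt(zx,zy) [-0.0016  0.0006] q7 -1.24 F [-0.7  0.4 -1.6] w 0.119
```

>>> move_arm(
  increments=[
    [[0, 0, 0.01], [0, 0, 0], -1],
    [[0, 0, 0.02], [0, 0, 0], -1],
    [[0, 0, 0.025], [0, 0, 0], -1],
    [[0, 0, 0.03], [0, 0, 0], -1],
    [[0, 0, 0.02], [0, 0, 0], -1],
    [[0, 0.015, 0.005], [0, 0, 0], -1],
    [[0, 0.025, 0], [0, 0, 0], -1],
    [[0, 0.028, 0], [0, 0, 0], -1],
    [[0, 0.028, 0], [0, 0, 0], -1],
    [[0, 0.028, 0], [0, 0, 0], -1],
    [[0, 0.028, 0], [0, 0, 0], -1],
    [[0, 0.028, 0], [0, 0, 0], -1],
  ],
)

```text
time: 36.97
position: [0.483, 0.1125, 0.1607]
ee_rot: [[0.899, 0.438, 0.002], [0.438, -0.899, -0.001], [0.001, 0.002, -1.0]]
ft_force: [0.5, -0.4, -1.1]
width: 0.116
```

>>> move_arm(
  increments=[
    [[0, 0.028, 0], [0, 0, 0], -1],
    [[0, 0.028, 0], [0, 0, 0], -1],
    [[0, 0.028, 0], [0, 0, 0], -1],
    [[0, 0.028, 0], [0, 0, 0], -1],
    [[0, 0.022, 0], [0, 0, 0], -1],
    [[0, 0.012, 0], [0, 0, 0], -1],
    [[0, 0, 0], [0, 0, 0], -1],
    [[0, 0, 0], [0, 0, 0], -1],
  ],
)

```text
time: 37.63
position: [0.4743, 0.2794, 0.163]
ee_rot: [[0.892, 0.451, 0.001], [0.451, -0.892, 0.004], [0.003, -0.003, -1.0]]
ft_force: [-0.6, 0.0, -1.2]
width: 0.118
```

```bash
python3 j.py; python3 -c "
from h import *
snap('top','t8.png')"
```

```text
t 37.63 pos [0.4743 0.2794 0.163 ] yaw 26.83 tilt(zx,zy) [0.0008 0.004 ] q7 -1.92 F [-0.6  0.  -1.2] w 0.118
```

View pics/t8.png

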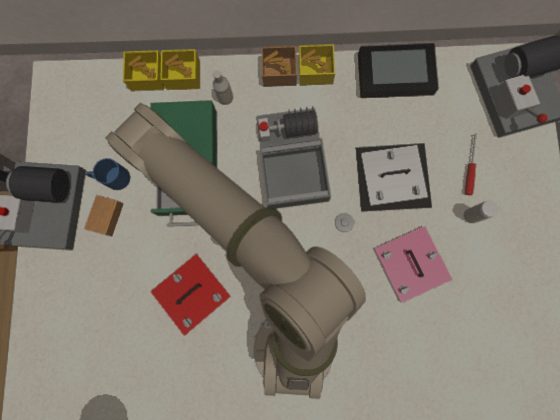

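The compartment at (295,175) is now empty, and the cover sits centred on the mat at (393,175). Lowering the second jaw.

>>> move_arm(
  increments=[
    [[0.004, 0.003, -0.01], [-0.004, 0, 0], -1],
    [[0, 0, -0.022], [0, 0, 0], -1],
    [[0, 0, -0.025], [0, 0, 0], -1],
    [[0, 0, -0.022], [0, 0, 0], -1],
    [[0, 0, -0.01], [0, 0, 0], -1],
    [[0, 0, 0], [0, 0, 0], -1],
    [[0, 0, 0], [0, 0, 0], -1],
  ],
)

```text
time: 38.37
position: [0.484, 0.2726, 0.0688]
ee_rot: [[0.9, 0.437, 0.005], [0.437, -0.9, -0.006], [0.002, 0.007, -1.0]]
ft_force: [-0.2, -1.3, -1.0]
width: 0.122
```

```bash
python3 -c "
from h import *
st()"
```

```text
t 38.37 pos [0.484  0.2726 0.0688] yaw 25.89 tilt(zx,zy) [ 0.0051 -0.0057] q7 -2.0 F [-0.2 -1.3 -1. ] w 0.122
```

>>> move_arm(
  increments=[
    [[-0.002, 0.01, 0], [0.006, 0.005, 0], -1],
    [[0, 0.006, -0.005], [0, 0, 0], -1],
    [[0, 0, -0.01], [0, 0, 0], -1],
    [[0, 0, -0.007], [0, 0, 0], -1],
    [[0, 0, -0.002], [0, 0, 0], -1],
    [[0, 0, 0], [0, 0, 0], -1],
  ],
)

```text
time: 38.87
position: [0.4843, 0.292, 0.0465]
ee_rot: [[0.9, 0.436, 0.005], [0.436, -0.9, 0.004], [0.007, -0.001, -1.0]]
ft_force: [-0.6, 0.3, -1.0]
width: 0.121
```

```bash
python3 -c "
from h import *
st()"
```

```text
t 38.87 pos [0.4843 0.292  0.0465] yaw 25.84 tilt(zx,zy) [0.0053 0.004 ] q7 -2.04 F [-0.6  0.3 -1. ] w 0.121
```

>>> move_arm(
  increments=[
    [[0, 0, -0.006], [-0.003, 0.005, 0], -1],
    [[0, 0, -0.002], [0, 0, 0], -1],
    [[0, 0, 0], [0, 0, 0], -1],
    [[0, 0, 0], [0, 0, 0], -0.35],
    [[0, 0, 0], [0, 0, 0], -0.35],
    [[0, 0, 0], [0, 0, 0], -0.35],
    [[0, 0, 0.015], [0, 0, 0], -0.35],
    [[0, 0, 0.03], [0, 0, 0], -0.35],
    [[0, 0, 0.035], [0, 0, 0], -0.4],
    [[0, 0, 0.02], [0, 0, 0], -0.7],
    [[0, 0, 0.005], [0, 0, 0], -1],
    [[0, 0, 0], [0, 0, 0], -1],
  ],
)

```text
time: 39.87
position: [0.4836, 0.2912, 0.1475]
ee_rot: [[0.9, 0.436, -0.0], [0.436, -0.9, 0.0], [-0.0, -0.001, -1.0]]
ft_force: [0.4, 0.1, -0.5]
width: 0.002
```

>>> move_arm(
  increments=[
    [[-0.01, 0.002, 0], [0, 0, -0.04], -1],
    [[-0.015, 0.003, 0], [0, 0, -0.05], -1],
    [[-0.015, 0.003, 0], [0, 0, -0.05], -1],
    [[-0.015, 0.003, 0], [0, 0, -0.05], -1],
    [[-0.015, 0.003, 0], [0, 0, -0.05], -1],
    [[-0.015, 0.003, 0], [0, 0, -0.05], -1],
    [[-0.015, 0.003, 0], [0, 0, -0.05], -1],
    [[-0.015, 0.003, 0], [0, 0, -0.04], -1],
    [[-0.015, 0.003, 0], [0, 0, 0], -1],
    [[-0.01, 0, 0], [0, 0, 0], -1],
    [[0, 0, 0], [0, 0, 0], -1],
    [[0, 0, 0], [0, 0, 0], -1],
  ],
)

```text
time: 40.87
position: [0.3353, 0.3116, 0.1348]
ee_rot: [[0.999, 0.048, -0.01], [0.048, -0.999, -0.007], [-0.01, 0.007, -1.0]]
ft_force: [0.0, -0.4, 0.7]
width: -0.001
```

```bash
python3 -c "
from h import *
st()
for n in('top','side'):
    c=snap(n);P=cloud(c);z=P[...,2]
    m=(P[...,0]>.43)&(P[...,0]<.545)&(P[...,1]>.25)&(P[...,1]<.395)&(z>.044)&(z<.07);
    k,l,s,_=cv2.connectedComponentsWithStats(m.astype(np.uint8))
    for i in range(1,k): print(n,s[i,4],P[l==i].mean(0).round(4))
    m=(P[...,0]>.36)&(P[...,0]<.395)&(abs(P[...,1]-.32)<.04)&(abs(z-.053)<.006);print('handle',m.sum(),P[m].mean(0).round(4))
    if n=='side': cv2.imwrite('pics/s9.png',c['image'])
"
```

```text
t 40.87 pos [0.3353 0.3116 0.1348] yaw 2.73 tilt(zx,zy) [-0.0095 -0.0071] q7 -2.47 F [ 0.  -0.4  0.7] w -0.001
top 23 [0.4828 0.3538 0.051 ]
top 18 [0.4856 0.29   0.0501]
handle 24 [0.3813 0.2886 0.0549]
side 2 [0.5175 0.3935 0.0488]
side 1 [0.5251 0.3922 0.0454]
side 1 [0.4709 0.3914 0.0503]
side 1 [0.5008 0.3938 0.0463]
side 9 [0.4814 0.3501 0.0496]
side 11 [0.4845 0.2867 0.0489]
handle 48 [0.3765 0.3231 0.0535]
```

View pics/s9.png

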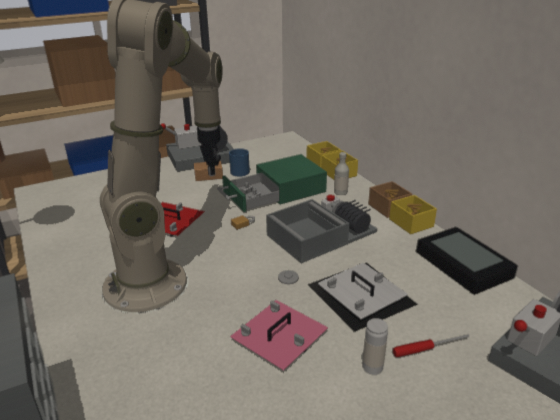

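Both jaws stand in the drawer, and the gripper at (210,155) is in front of the handle. Going down and pushing it shut.

>>> move_arm(
  increments=[
    [[0, 0.005, -0.01], [0.006, -0.008, 0], -1],
    [[0, 0.004, -0.02], [0, 0, 0], -1],
    [[0, 0, -0.025], [0, 0, 0], -1],
    [[0, 0, -0.02], [0, 0, 0], -1],
    [[0, 0, -0.01], [0, 0, 0], -1],
    [[0, 0, 0], [0, 0, 0], -1],
    [[0, 0, 0], [0, 0, 0], -1],
  ],
)

```text
time: 41.55
position: [0.3432, 0.3204, 0.0473]
ee_rot: [[0.999, 0.038, 0.001], [0.038, -0.999, 0.003], [0.001, -0.003, -1.0]]
ft_force: [0.3, -0.7, 0.5]
width: 0.002
```

```bash
python3 -c "
from h import *
st()"
```

```text
t 41.55 pos [0.3432 0.3204 0.0473] yaw 2.2 tilt(zx,zy) [0.0012 0.0034] q7 -2.6 F [ 0.3 -0.7  0.5] w 0.002
```

>>> move_arm(
  increments=[
    [[0, 0.001, -0.007], [0, 0, 0], -1],
    [[0.006, 0, -0.001], [0, 0, 0], -1],
    [[0.012, 0, 0], [0, 0, 0], -1],
    [[0.012, 0, 0], [0, 0, 0], -1],
    [[0.012, 0, 0], [0, 0, 0], -1],
    [[0.012, 0, 0], [0, 0, 0], -1],
    [[0.012, 0, 0], [0, 0, 0], -1],
    [[0.012, 0, 0], [0, 0, 0], -1],
    [[0.012, 0, 0], [0, 0, 0], -1],
    [[0.012, 0, 0], [0, 0, 0], -1],
    [[0.012, 0, 0], [0, 0, 0], -1],
    [[0, 0, 0], [0, 0, 0], -1],
  ],
)

```text
time: 42.55
position: [0.4738, 0.3217, 0.042]
ee_rot: [[0.999, 0.034, 0.004], [0.034, -0.999, 0.007], [0.005, -0.007, -1.0]]
ft_force: [0.5, -1.4, -0.2]
width: -0.0
```

```bash
cat > d.py <<'E'
from h import *
st()
c=snap('side');P=cloud(c);z=P[...,2]
g=cv2.cvtColor(c['image'],cv2.COLOR_BGR2HSV); g=(g[...,0]>50)&(g[...,0]<90)&(g[...,1]>80)
m=g&(abs(z-.068)<.007)&(abs(P[...,1]-.32)<.11)&(P[...,0]<.56); Q=P[m]; print('panel top side x',len(Q),np.percentile(Q[:,0],[3,50,97]).round(4) if len(Q) else '')
c=snap('top');P=cloud(c);z=P[...,2]
for u in (160,165,172,195,203,208): 
    k=(P[160:225,u,2]>.062)&(P[160:225,u,2]<.08)&(P[160:225,u,0]<.56); print(u,P[160:225,u][k][:,[0,2]].round(3).tolist())
E
python3 d.py
```

```text
t 42.55 pos [0.4738 0.3217 0.042 ] yaw 1.96 tilt(zx,zy) [0.0044 0.0071] q7 -2.49 F [ 0.5 -1.4 -0.2] w -0.0
panel top side x 79 [0.5265 0.5302 0.537 ]
160 []
165 []
172 []
195 []
203 []
208 [[0.541, 0.073], [0.538, 0.072]]
```

>>> move_arm(
  increments=[
    [[0.008, 0, 0], [-0.006, 0.004, 0], -1],
    [[0.008, 0, 0], [0, 0, 0], -1],
    [[0.004, 0, 0], [0, 0, 0], -1],
    [[0.002, 0, 0], [0, 0, 0], -1],
  ],
)

```text
time: 42.98
position: [0.4904, 0.3225, 0.0418]
ee_rot: [[0.999, 0.039, -0.005], [0.039, -0.999, -0.001], [-0.005, 0.001, -1.0]]
ft_force: [-12.9, -3.1, 7.3]
width: 0.001
```

```bash
python3 d.py
```

```text
t 42.98 pos [0.4904 0.3225 0.0418] yaw 2.21 tilt(zx,zy) [-0.0054 -0.0007] q7 -2.47 F [-12.9  -3.1   7.3] w 0.001
panel top side x 74 [0.54   0.5436 0.5584]
160 []
165 []
172 []
195 []
203 []
208 []
```

Force −13 N: the drawer is against its stop. Backing off, retracting up and checking.

>>> move_arm(
  increments=[
    [[-0.01, 0, 0], [0, 0, 0], -1],
    [[-0.02, 0, 0], [0, 0, 0], -1],
    [[-0.02, 0, 0.01], [0, 0, 0], -1],
    [[-0.01, 0, 0.03], [0, 0, 0], -1],
    [[0, 0, 0.035], [0, 0, 0], -1],
    [[0, -0.01, 0.035], [0, 0, 0], -1],
    [[0, -0.03, 0.02], [0, 0, 0], -1],
    [[0, -0.035, 0], [0, 0, 0], -1],
    [[0, -0.035, 0], [0, 0, 0], -1],
    [[0, -0.035, 0], [0, 0, 0], -1],
    [[0, -0.035, 0], [0, 0, 0], -1],
    [[0, -0.03, 0], [0, 0, 0], -1],
  ],
)

```text
time: 44.08
position: [0.4173, 0.1134, 0.1781]
ee_rot: [[0.998, 0.058, 0.006], [0.058, -0.998, -0.001], [0.006, 0.001, -1.0]]
ft_force: [0.4, -0.7, -0.4]
width: 0.005
```

>>> move_arm(
  increments=[
    [[0, -0.01, 0], [0, 0, 0], -1],
    [[0, 0, 0], [0, 0, 0], -1],
    [[0, 0, 0], [0, 0, 0], -1],
    [[0, 0, 0], [0, 0, 0], -1],
  ],
)

```text
time: 44.42
position: [0.4161, 0.0959, 0.1782]
ee_rot: [[0.999, 0.047, 0.011], [0.047, -0.999, -0.006], [0.01, 0.007, -1.0]]
ft_force: [-0.5, 0.6, -0.5]
width: -0.001
```

```bash
python3 d.py; python3 -c "
from h import *
c=snap('top','t10.png');P=cloud(c)
m=(abs(P[...,0]-.51)<.12)&(abs(P[...,1]+.33)<.12)&(abs(P[...,2]-.022)<.006)
Q=P[m];print('cover',cv2.minAreaRect((Q[:,:2]*1000).astype(np.float32)),np.median(Q[:,2]))
z=P[...,2];m=(P[...,0]>.48)&(P[...,0]<.53)&(abs(P[...,1]-.32)<.06)&(abs(z-.053)<.008);print('handle',m.sum(),P[m].mean(0).round(4))
a=np.radians(6.5)
for x,y in((-61,56),(-61,-56),(61,0)):
    w=np.array([.517,-.325])+np.array([x*np.cos(a)-y*np.sin(a),x*np.sin(a)+y*np.cos(a)])/1000
    Q=P[(np.hypot(P[...,0]-w[0],P[...,1]-w[1])<.018)&(z>.030)&(z<.06)][:,:2];d=Q-Q.mean(0);e,v=np.linalg.eigh(d.T@d);print('wing',len(Q),Q.mean(0).round(3),np.degrees(np.arctan(v[1,1]/v[0,1])).round(1))
"
```

```text
t 44.42 pos [0.4161 0.0959 0.1782] yaw 2.67 tilt(zx,zy) [ 0.0106 -0.0065] q7 -1.84 F [-0.5  0.6 -0.5] w -0.001
panel top side x 66 [0.5401 0.5439 0.5541]
160 [[0.551, 0.074], [0.549, 0.071], [0.546, 0.072], [0.541, 0.075], [0.542, 0.062]]
165 [[0.551, 0.074], [0.546, 0.079], [0.545, 0.073], [0.542, 0.071]]
172 [[0.555, 0.069], [0.55, 0.074], [0.548, 0.069], [0.542, 0.067]]
195 [[0.551, 0.074], [0.549, 0.069], [0.544, 0.076], [0.542, 0.071]]
203 [[0.548, 0.069], [0.544, 0.075], [0.544, 0.064]]
208 []
cover ((517.1549682617188, -327.0838928222656), (170.0865020751953, 177.6645965576172), 6.786821365356445) 0.022013359425630874
handle 144 [0.5089 0.3216 0.0549]
wing 35 [ 0.449 -0.277] 7.4
wing 37 [ 0.462 -0.388] 4.4
wing 34 [ 0.576 -0.319] 6.4
```

View pics/t10.png

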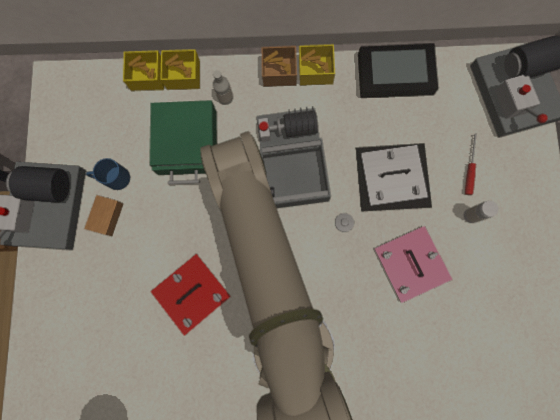

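The drawer is shut: its panel front is at x ≈ 0.541, against the case front at about 0.553. All three wings line up with the cover's axis, the cover is centred on the mat, and the compartment is empty. Handing in.

```bash
python3 -c "
from h import *
print(job_done())"
```

```text
the job is handed in; nothing more can be done
None
```

I finished the job and handed it in at about 44 s of robot time. `job_done()` gives no verdict, so what follows rests on my own last measurements.

- **Thumbscrews:** I turned all three anticlockwise until the torque rose at the stop. Afterwards the wings measured 7°, 4° and 6° against a cover yaw of 6.8°. That fits a full half turn from tight.
- **Cover:** it lies flat, handle up, on the mat. Its centre is at (0.517, −0.327), about 4 mm from the mat's centre.
- **Jaws:** only two were in the compartment. Both went into the drawer and were standing upright just before I closed it. The compartment was empty in the last picture.
- **Drawer:** I pushed it until the force reached −13 N. Its panel then sat against the case front, to within about 2 mm. I could not see the jaws after it was shut.
- **Bystanders:** those in view looked unmoved. The arm hid the padlock in the final picture. It showed in the side view before the push and the gripper stayed away from it, but I did not measure it afterwards.

**What disagreed:**
- The first estimates of the wing angles scattered by about 10°.
- Screw 1 was driven about 15° past where its stop turned out to be, slipping in the grip, with a peak of 2.4 N m.

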